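Mark and hang the craft shop's wall shelves

ROBOT

A 7-joint arm with a two-finger parallel gripper is mounted at the origin on the work surface. World frame = base frame: x ahead of the robot, y to its left, z up, the work surface at z = 0. Lengths are in mm, angles in rad, forces in N, time in s.
With the tool pointing down it reaches from about 400 to 875 mm from the base axis. Payload 4.4 kg.
Tool frame: the origin (TCP) lies at the centre of the arm's flange, where the gripper is bolted on; the fingertips stand 173 mm ahead of it and the grasp point (between the pads) lies 155 mm ahead of it; z points along the fingers, y is the direction in which the jaws open and shut (so a half turn about z gives the same grasp; the last joint's range is limited). The gripper opens to 85 mm and grips with 20 to 120 N. Pads are 22 mm wide; open, the fingers measure 114 mm over their backs; the gripper's body (76 mm by 85 mm) begins 54 mm behind the grasp point. The pads swing forward as they close: fully open they stand 13 mm farther back than shut.
Start: joints at [1.044, 0.628, 0.038, 1.517, -0.027, 0.996, -0.02], TCP at [289.054, -582.206, 404.713] pointing down, gripper open.
Joint ranges: [-3.06, 3.06], [-0.37, 2.12], [-1.25, 1.32], [0.18, 2.47], [-1.1, 4.24], [0.23, 1.98], [-2.94, 2.94]. Speed limits (rad/s): [2.57, 2.57, 3.14, 3.14, 3.14, 3.14, 3.14].

INTERFACE

Orientations are given as [roll, pitch, yaw] about the fixed x, y, z axes, in that order (R = Rz(yaw) Ry(pitch) Rx(roll)).
In Python, from cell import * gives the robot as it stands. The module is installed in compiled form; this text tells all that it offers.
- The arm moves only by the shell command python3 -m jog 'ROWS'. ROWS is JSON, one flat list of numbers, 5 for each row, row after row: the shift along the tool's x, y, z in mm, then the turn about the tool's z in degrees, then the finger opening in mm, from 0 to 85.4. A call has 1 to 20 rows; each row is the pose to reach, as a shift and turn from the pose commanded when the call began, along the tool's axes at that moment; what a row does not reach only later rows make up. A row lasts 1/12 s, in which the tool goes at most 41.7 mm and 7.16 degrees, less where a joint would pass 70% of its speed; a pose out of reach is approached as far as the arm can. A call with a gripper value outside its range is refused whole. The fingers move at their own pace and stop on an object; the grip force is fixed at half the most. Time passes only in rows, so rows that repeat a pose let the fingers close. It gives the time, the measured TCP pose, the force and the opening at its end, in the units of the state.
- read_state(): the state, without advancing time (a new reading comes with each control period).
- get_image(name): name is "scene" or "top" or "wrist"; returns (picture, depth): 384x512x3 uint8, blue, green, red; 384x512 float32, mm along the optical axis (not along the pixel's ray), 0 where there is no reading.
- camera_params(name): a dict with "K" (3x3 intrinsics, pixels), "dist_coeffs" ([k1, k2, p1, p2, k3] as OpenCV has them; the pictures are not rectified), "T" (4x4, takes a point from camera to world coordinates). Camera axes: x right, y up, looking along -z (the intrinsics and any distortion apply to the point x, -y, -z); pixel columns grow to the right and rows downward; lengths in mm; the calibration is good to about 2 mm. A picture is of the moment at which its call begins: read the wrist's pose just before it. camera_params takes no time and is no camera call; for the wrist camera it gives the pose at the moment of the call.
- finish_job(): hands the job in, once; it reports no verdict.
The state is a dict: "clock": time; "qpos": joint angles; "qd": joint speeds; "tau": joint torques, N m; "eef_pos": TCP position; "tool_rot": TCP orientation; "force": force on the tool from outside, world axes, zero at the start; "torque": the same for the moment, N m; "width": finger opening in mm.
Only numpy, scipy, OpenCV 4.12 (cv2) and the standard library are available. Lean on these libraries where they do the work, as an engineer would, in place of code of your own. Each camera call takes 0.05 s, during which the arm holds its last target.

TASK

Mark every wall shelf on the bench in the press, one at a time, the white one first, then the red, then the blue (one of them may be missing): stand it in the press's nest with its ledge under the die, swing the lever all the way down to its stop and let it come back up. Hang each shelf by both its holes on the two pins of the board of its own colour, pushed back against the board, and leave the other things on the bench alone.

Things in the scene. Friction and masses are not known exactly. Their poses are not given: they have to be found in the camera images.
- press_nest (a point): Marking press, fixed: dark base plate with an aluminium-fenced nest for one wall shelf (inside 80 mm in x, 120 mm in y; fences 6 mm wide, 12 mm high). Point: centre of the nest floor, 12 mm above the table; z up. A shelf stands centred in it, axes parallel to these (ledge to -x, panel to +x). The lever's hinge is on the -y side.
- press_hinge (a point): Hinge axis of the press lever (parallel to the press x axis), 160 mm to -y, 5 mm to -x and 48 mm above the nest point; the green cheeks around it reach 74 mm above the table. Axes as the nest's.
- press_lever (a joint): Angle of the sprung green press lever, rad: 0 = rest, raised 75 degrees above level, pointing up and to +y; grows as it swings down over the nest to its stop, 1.309 (level). When let go the spring brings it back to 0 (about 2 to 6 N at the bar).
- press_bar (a point): Grip point on the lever's round black bar (14 mm thick, parallel to the press x axis, 100 mm long from the arm to -x, red end cap): 240 mm from the hinge axis, 55 mm to -x of the arm's centre plane (arm 20 mm wide). At rest 292 mm above the table; at the stop 60 mm above it and 80 mm to +y of the nest centre. Pinch it from above or push it along its arc.
- press_die (a point): Centre of the lower face of the brass die (22 mm diameter) under the lever arm, 160 mm from the hinge. At the stop it lies about 1 mm above the marking spot of a loaded shelf.
- white_mid (a point): White wall shelf, 350 g, standing loose: upright panel 10 mm thick, 135 mm high, 110 mm wide (above 100 mm a 60 mm wide tab with eaves), a ledge 60 mm deep at its foot. Axes: z up, x from ledge to panel, y along the width. Point: centre of the panel, 67.5 mm up, 30 mm to +x of the centre of the 70 x 110 mm footprint. Grip across the tab's thickness from above. None if absent.
- white_spot (a point): Marking spot of the white shelf: brown 32 mm disc on its ledge, 16 mm above the underside, 5 mm to -x of the footprint's centre. The shelf's two hanging holes are 15 mm square, through the panel, centres 80 mm above the underside (12.5 mm above the panel's centre), 35 mm to +y and to -y of its middle.
- white_board: White display board, fixed, 12 mm thick, 120 mm wide, top 147 mm up. Origin on the table at mid-thickness; its face, 6 mm to -x, looks to -x. Two level steel pins, 8 mm thick, stand 65 mm out of the face to -x, 140 mm up, 35 mm to +y and -y. A hung shelf has its panel's back on the face, axes parallel to the board's; its panel centre is then 11 mm to -x and 124 mm above the origin.
- red_mid (a point): Red wall shelf, 350 g, standing loose: upright panel 10 mm thick, 135 mm high, 110 mm wide (above 100 mm a 60 mm wide tab with eaves), a ledge 60 mm deep at its foot. Axes: z up, x from ledge to panel, y along the width. Point: centre of the panel, 67.5 mm up, 30 mm to +x of the centre of the 70 x 110 mm footprint. Grip across the tab's thickness from above. None if absent.
- red_spot (a point): Marking spot of the red shelf: brown 32 mm disc on its ledge, 16 mm above the underside, 5 mm to -x of the footprint's centre. The shelf's two hanging holes are 15 mm square, through the panel, centres 80 mm above the underside (12.5 mm above the panel's centre), 35 mm to +y and to -y of its middle.
- red_board: Red display board, fixed, 12 mm thick, 120 mm wide, top 147 mm up. Origin on the table at mid-thickness; its face, 6 mm to -x, looks to -x. Two level steel pins, 8 mm thick, stand 65 mm out of the face to -x, 140 mm up, 35 mm to +y and -y. A hung shelf has its panel's back on the face, axes parallel to the board's; its panel centre is then 11 mm to -x and 124 mm above the origin.
- blue_mid (a point): Blue wall shelf, 350 g, standing loose: upright panel 10 mm thick, 135 mm high, 110 mm wide (above 100 mm a 60 mm wide tab with eaves), a ledge 60 mm deep at its foot. Axes: z up, x from ledge to panel, y along the width. Point: centre of the panel, 67.5 mm up, 30 mm to +x of the centre of the 70 x 110 mm footprint. Grip across the tab's thickness from above. None if absent.
- blue_spot (a point): Marking spot of the blue shelf: brown 32 mm disc on its ledge, 16 mm above the underside, 5 mm to -x of the footprint's centre. The shelf's two hanging holes are 15 mm square, through the panel, centres 80 mm above the underside (12.5 mm above the panel's centre), 35 mm to +y and to -y of its middle.
- blue_board: Blue display board, fixed, 12 mm thick, 120 mm wide, top 147 mm up. Origin on the table at mid-thickness; its face, 6 mm to -x, looks to -x. Two level steel pins, 8 mm thick, stand 65 mm out of the face to -x, 140 mm up, 35 mm to +y and -y. A hung shelf has its panel's back on the face, axes parallel to the board's; its panel centre is then 11 mm to -x and 124 mm above the origin.
- paint_jar: Bystander, to be left alone: amber paint jar, 60 x 70 mm; origin at the centre of its underside.
- wood_ring: Bystander, to be left alone: wooden ring, 70 x 22 mm; origin at the centre of its underside.
- glue: Bystander, to be left alone: white glue bottle, 52 x 150 mm; origin at the centre of its underside.
- brush: Bystander, to be left alone: a paint brush lying on the table.
- foam_disc: Bystander, to be left alone: white foam disc, 120 x 30 mm; origin at the centre of its underside.
- mdf_box: Bystander, to be left alone: wooden box 70 x 90 x 50 mm; origin at the centre of its underside.
- blank_stack: Bystander, to be left alone: stack of brown card blanks 60 x 80 x 24 mm; origin at the centre of its underside.
There are look-alikes about, which are no part of the job. Leave any green look-alike of the part that bears red_mid alone.

How it is judged (in metres and radians):
On the way, in this order (a step that is already met when the one before it is completed fails the run):
1. the white shelf is marked: it stands upright in the nest and the lever brings the die down on its spot (distance between press_die and white_spot below 0.01 m and angle between white_mid's own z axis and vertical below 0.15 rad), for 0.1 s.
2. the red shelf is marked: it stands upright in the nest and the lever brings the die down on its spot (distance between press_die and red_spot below 0.01 m and angle between red_mid's own z axis and vertical below 0.15 rad), for 0.1 s.
3. the blue shelf is marked: it stands upright in the nest and the lever brings the die down on its spot (distance between press_die and blue_spot below 0.01 m and angle between blue_mid's own z axis and vertical below 0.15 rad), for 0.1 s.
At the end, for the whole second after the job is handed in: Each shelf hangs by both holes on the pins of its own colour's board: middle point within 8 mm sideways, 117 to 133 mm up, panel at most 15 mm off the face, upright within 0.15 rad, parallel within 0.12 rad. The press lever is back up (below 0.12 rad) (x of white_mid in the frame of white_board between -0.026 and -0.003 m and y of white_mid in the frame of white_board between -0.008 and 0.008 m and z of white_mid in the frame of white_board between 0.117 and 0.133 m and angle between each of white_mid, red_mid, blue_mid's own z axis and vertical below 0.15 rad and angle between the y axis of white_mid and the y axis of white_board, either way round below 0.12 rad and x of red_mid in the frame of red_board between -0.026 and -0.003 m and y of red_mid in the frame of red_board between -0.008 and 0.008 m and z of red_mid in the frame of red_board between 0.117 and 0.133 m and angle between the y axis of red_mid and the y axis of red_board, either way round below 0.12 rad and x of blue_mid in the frame of blue_board between -0.026 and -0.003 m and y of blue_mid in the frame of blue_board between -0.008 and 0.008 m and z of blue_mid in the frame of blue_board between 0.117 and 0.133 m and angle between the y axis of blue_mid and the y axis of blue_board, either way round below 0.12 rad and value of joint press_lever below 0.12 rad); the robot touches nothing.
It fails at once if one of the other things on the bench is moved more than 5 cm (distance of any of paint_jar, wood_ring, glue, brush, foam_disc, mdf_box, blank_stack from where it was at the start of the episode above 0.05 m).
Of white_shelf, red_shelf, blue_shelf only 2 to 3 are there at a start; the rules pass over those that are not, and their reading is None.
At some moment in a run one of white_shelf, red_shelf, blue_shelf may be knocked a few centimetres aside while the robot is not near it.
It also fails if it takes over 210 s, if anything falls off the work surface, if the arm or the gripper's body presses on something with over 40 N, if the wrist force passes 120 N, or if a joint passes its speed limit or range.

## Working session

There is one attempt and no reset: what is moved stays moved. The work goes in short steps, Python scripts to look and compute and a shell command to move; the robot and the scene stay as the last step left them, time stands still between calls to the robot, and variables do not carry over. Pictures are saved under pics/ and viewed, and the job is handed in when it is done.

```bash
ls; mkdir -p pics; python3 - <<'E'
from cell import *
import cv2,numpy as np
s=read_state();print(s)
for n in ["scene","top","wrist"]:
    p,d=get_image(n);cv2.imwrite(f"pics/a_{n}.png",p);np.save(f"a_{n}.npy",d)
    c=camera_params(n);print(n,np.round(c["K"],1).tolist(),c["dist_coeffs"],np.round(c["T"],3).tolist())
E
```

```text
pics
{'clock': 0.0, 'qpos': array([ 1.04421444,  0.62932695,  0.03842873,  1.51836467, -0.02699067,
        0.99630037, -0.01997133]), 'qd': array([-1.09904663e-03,  1.73967377e-04, -2.63150338e-05,  8.27354886e-04,
       -5.38021285e-04, -1.21284373e-03,  6.08834278e-04]), 'tau': array([-1.38159969e-03, -5.63395929e+01,  1.22582451e+00, -1.93438321e+01,
        1.10353858e-02,  1.07541075e-02, -3.45411661e-05]), 'eef_pos': array([ 288.92422363, -581.92610636,  403.80203465]), 'tool_rot': array([-3.13971108e+00,  2.38154289e-05,  4.60826432e-01]), 'force': array([-0.03719112, -0.30248853,  0.31216982]), 'torque': array([ 0.00468203, -0.0017294 , -0.01364075]), 'width': 85.13380146669628}
scene [[414.6, 0.0, 253.8], [0.0, 414.6, 189.5], [0.0, 0.0, 1.0]] [0.04344499 0.         0.         0.         0.        ] [[-0.59, -0.631, 0.504, 1192.585], [0.807, -0.467, 0.36, 475.057], [0.008, 0.619, 0.785, 1259.49], [0.0, 0.0, 0.0, 1.0]]
top [[442.9, 0.0, 262.4], [0.0, 442.9, 198.2], [0.0, 0.0, 1.0]] [-0.05152012  0.          0.          0.          0.        ] [[-0.005, 0.997, -0.081, 371.91], [-1.0, -0.004, 0.011, -18.016], [0.011, 0.081, 0.997, 1822.352], [0.0, 0.0, 0.0, 1.0]]
wrist [[295.5, 0.0, 254.7], [0.0, 295.5, 194.1], [0.0, 0.0, 1.0]] [-0.03492228  0.          0.          0.          0.        ] [[0.444, 0.865, 0.233, 346.678], [-0.896, 0.43, 0.113, -553.551], [-0.002, -0.259, 0.966, 373.084], [0.0, 0.0, 0.0, 1.0]]
```

View pics/a_scene.png

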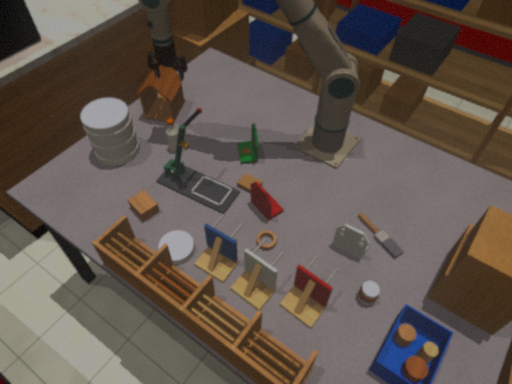

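View pics/a_top.png

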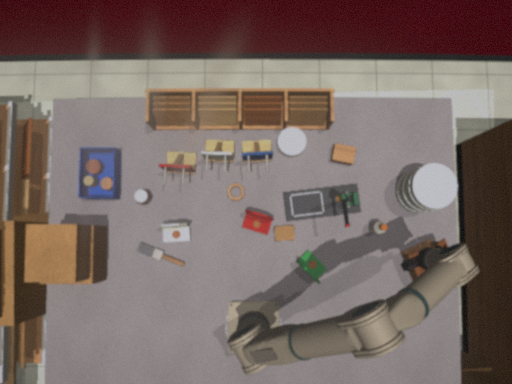

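View pics/a_wrist.png

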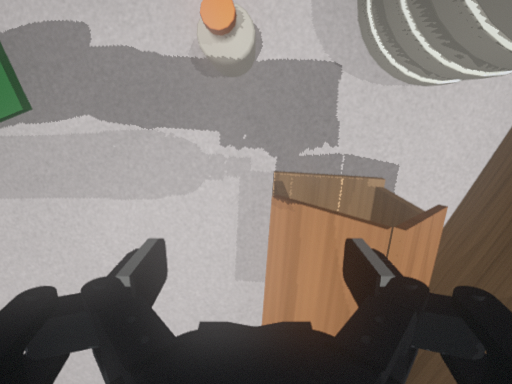

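```bash
cat > h.py <<'E'
from cell import *
import cv2,numpy as np
from scipy.spatial.transform import Rotation as R
def cloud(d,c):
    K=np.array(c["K"]);D=np.array(c["dist_coeffs"]);T=np.array(c["T"])
    h,w=d.shape;u,v=np.meshgrid(np.arange(w),np.arange(h))
    n=cv2.undistortPoints(np.stack([u,v],-1).reshape(-1,1,2).astype(np.float64),K,D).reshape(h,w,2)
    P=np.stack([n[...,0]*d,-n[...,1]*d,-d],-1)
    W=P@T[:3,:3].T+T[:3,3]
    W[d<=0]=np.nan
    return W
def proj(X,c):
    T=np.array(c["T"]);p=(np.atleast_2d(X)-T[:3,3])@T[:3,:3]
    q=np.stack([p[:,0],-p[:,1],-p[:,2]],-1)
    return cv2.projectPoints(q,np.zeros(3),np.zeros(3),np.array(c["K"]),np.array(c["dist_coeffs"]))[0].reshape(-1,2)
E
python3 - <<'E'
import cv2
t=cv2.imread('pics/a_top.png');s=cv2.imread('pics/a_scene.png')
cv2.imwrite('pics/a_topz.png',cv2.resize(t[80:300,120:400],None,fx=2.7,fy=2.7,interpolation=cv2.INTER_CUBIC))
cv2.imwrite('pics/a_scz.png',cv2.resize(s[100:330,140:410],None,fx=2.6,fy=2.6,interpolation=cv2.INTER_CUBIC))
E
```

```text
(no output)
```

View pics/a_topz.png

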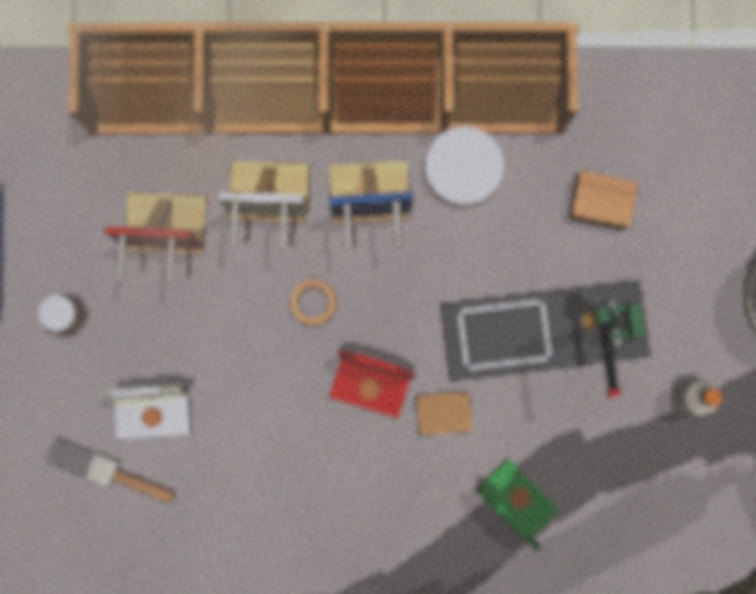

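View pics/a_scz.png

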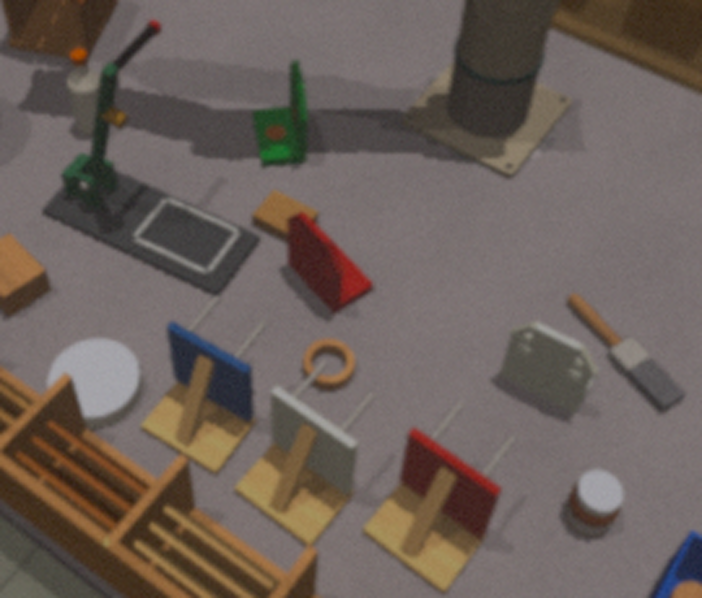

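```bash
python3 - <<'E'
from h import *
out={}
for n in ["top","scene"]:
    p=cv2.imread(f"pics/a_{n}.png");d=np.load(f"a_{n}.npy");c=camera_params(n);W=cloud(d,c)
    hsv=cv2.cvtColor(p,cv2.COLOR_BGR2HSV).astype(int)
    np.save(f"W_{n}.npy",W)
    H,S,V=hsv[...,0],hsv[...,1],hsv[...,2]
    z=W[...,2]
    tab=(W[...,0]>150)&(W[...,0]<800)&(np.abs(W[...,1])<600)
    print(n,"table z",np.nanmedian(z[(W[...,0]>200)&(W[...,0]<600)&(S<60)&(np.abs(W[...,1])<450)]))
    for nm,m in {"red":((H<6)|(H>172))&(S>150),"blue":(H>100)&(H<130)&(S>120),"green":(H>50)&(H<80)&(S>100),"brownspot":(H>5)&(H<16)&(S>110)&(V<190)}.items():
        m=m&tab&(z>5)
        k,l,st,ce=cv2.connectedComponentsWithStats(m.astype(np.uint8))
        for i in range(1,k):
            if st[i,4]>12:
                Q=W[l==i];print(nm,st[i].tolist(),np.round(np.median(Q,0)),np.round(Q.min(0)),np.round(Q.max(0)))
E
```

```text
top table z 1.2103978941934201
red [243, 212, 28, 21, 333] [425. -16.  17.] [381. -68.   5.] [456.  42. 143.]
green [300, 251, 24, 27, 206] [ 250. -221.   16.] [ 202. -283.    6.] [ 303. -180.  145.]
brownspot [333, 145, 22, 18, 269] [ 699. -369.   50.] [ 661. -412.   39.] [ 734. -325.   62.]
brownspot [253, 220, 8, 8, 50] [415. -11.  16.] [401. -28.   7.] [430.   1.  27.]
brownspot [381, 224, 6, 6, 30] [ 396. -496.  147.] [ 388. -513.   96.] [ 409. -486.  156.]
brownspot [275, 226, 18, 14, 175] [ 380. -124.   24.] [ 352. -158.   13.] [404. -89.  37.]
brownspot [174, 232, 5, 5, 21] [374. 315.  16.] [366. 305.   8.] [382. 322.  27.]
brownspot [310, 262, 5, 5, 24] [ 250. -238.   18.] [ 242. -246.   12.] [ 258. -228.   30.]
scene table z 1.746837995202668
red [252, 182, 31, 35, 246] [441.  11.  21.] [382. -70.   8.] [472.  41. 141.]
red [298, 266, 34, 25, 157] [639. 299. 147.] [629. 243. 128.] [645. 356. 152.]
blue [206, 225, 30, 18, 85] [685. -17. 148.] [678. -75. 142.] [693.  39. 153.]
blue [371, 305, 52, 76, 752] [649. 570.  55.] [521. 549.   5.] [722. 600.  96.]
green [253, 128, 5, 
[... 331 characters left out ...]
.   22.]
brownspot [238, 177, 23, 14, 102] [ 401. -121.   26.] [ 352. -165.   14.] [443. -44. 139.]
brownspot [129, 190, 28, 30, 463] [ 707. -362.   50.] [ 663. -419.    9.] [ 744. -321.   59.]
brownspot [359, 214, 19, 18, 87] [274. 323.  18.] [257. 282.  10.] [293. 366.  27.]
brownspot [257, 231, 19, 18, 144] [546.  73.  21.] [514.  38.   8.] [581. 102.  27.]
brownspot [441, 260, 11, 15, 33] [372. 598. 144.] [320. 597.  59.] [408. 600. 165.]
brownspot [295, 278, 31, 31, 150] [642. 302.  35.] [633. 244.   9.] [670. 357. 139.]
brownspot [360, 291, 15, 11, 41] [552. 449.  43.] [540. 422.  36.] [558. 469.  49.]
brownspot [398, 324, 16, 18, 181] [584. 584.  56.] [558. 565.  43.] [607. 599.  63.]
```

```bash
python3 -m jog '[0,0,-40,0,85, 0,0,-80,0,85, 0,0,-115,0,85, 292,-248,-115,-63.6,85, 292,-248,-115,-63.6,85, 292,-248,-115,-63.6,85, 292,-248,-115,-63.6,85, 292,-248,-115,-63.6,85, 292,-248,-115,-63.6,85, 292,-248,-115,-63.6,85, 292,-248,-115,-63.6,85, 292,-248,-115,-63.6,85, 292,-248,-115,-63.6,85, 292,-248,-115,-63.6,85, 292,-248,-115,-63.6,85, 292,-248,-115,-63.6,85, 292,-248,-115,-63.6,85]'
cat >> h.py <<'E'
def snap(tag,n="wrist"):
    c=camera_params(n) ; s=read_state()
    p,d=get_image(n)
    cv2.imwrite(f"pics/{tag}.png",p);np.savez(f"{tag}.npz",p=p,d=d,T=c["T"],W=cloud(d,c))
    print(tag,round(float(s["clock"]),2),np.round(s["eef_pos"],1),np.round(s["tool_rot"],4),round(s["width"],1))
    return p,d,c,cloud(d,c)
E
python3 -c "
from h import *
snap('w1')"
```

```text
clock: 1.57
eef_pos: [439.6, -231.9, 519.5]
tool_rot: [-3.141, 0.001, 1.567]
force: [-0.2, -0.3, -0.4]
width: 84.8
w1 1.57 [ 439.6 -231.9  519.5] [-3.1409e+00  5.0000e-04  1.5672e+00] 84.8
```

View pics/w1.png

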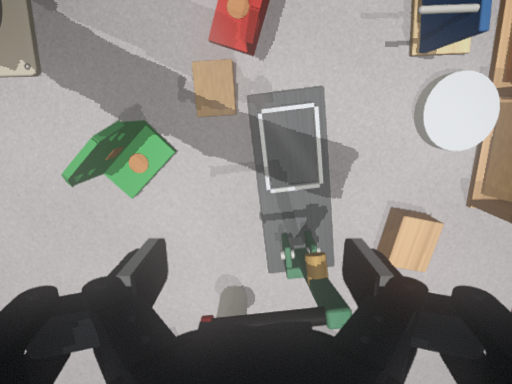

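```bash
cat >> h.py <<'E'
def plane(uv,z,c,T=None):
    T=np.array(c["T"] if T is None else T)
    n=cv2.undistortPoints(np.asarray(uv,float).reshape(-1,1,2),np.array(c["K"]),np.array(c["dist_coeffs"])).reshape(-1,2)
    r=np.stack([n[:,0],-n[:,1],-np.ones(len(n))],-1)@T[:3,:3].T
    t=(z-T[2,3])/r[:,2]
    return T[:3,3]+r*t[:,None]
E
python3 - <<'E'
from h import *
f=np.load('w1.npz');p,W,T=f['p'],f['W'],f['T'];c=camera_params('wrist')
hsv=cv2.cvtColor(p,cv2.COLOR_BGR2HSV)
m=((hsv[...,2]>115)&(hsv[...,1]<40)).astype(np.uint8)
m2=np.zeros_like(m);m2[95:200,252:332]=m[95:200,252:332]
k,l,st,ce=cv2.connectedComponentsWithStats(m2)
i=1+np.argmax(st[1:,4]);print(st[1:].tolist())
v,u=np.where(l==i)
P=plane(np.stack([u,v],-1),24,c,T)
print('depth z',np.nanmedian(W[v,u,2]), 'xy by depth',np.nanmedian(W[v,u],0))
r=cv2.minAreaRect(P[:,:2].astype(np.float32));print(r)
# floor depth
print(W[150,290],W[230,300],W[10,400])
cv2.imwrite('pics/m.png',(l==i).astype(np.uint8)*255)
Wt=np.load('W_top.npy')
pt=cv2.imread('pics/a_top.png')
for y in range(180,235,4): pass
# lever red cap & bar in scene cam
for n in['top','scene']:
    p=cv2.imread(f'pics/a_{n}.png');W=np.load(f'W_{n}.npy')
    g=(W[...,0]>330)&(W[...,0]<560)&(W[...,1]>-480)&(W[...,1]<-200)&(W[...,2]>240)
    Q=W[g];print(n,len(Q),np.round(Q[np.argsort(Q[:,0])][:60:4]).tolist())
E
```

```text
[[252, 95, 80, 105, 4490], [275, 181, 4, 2, 5], [280, 182, 1, 1, 1], [283, 182, 1, 1, 1], [287, 183, 1, 1, 1], [278, 184, 1, 1, 1], [284, 195, 2, 5, 5], [282, 198, 1, 1, 1]]
depth z 12.145080143099818 xy by depth [ 500.4255381  -181.03650378   12.14508014]
((498.8902587890625, -219.11289978027344), (162.4122772216797, 129.44439697265625), 89.78184509277344)
[ 495.1563401  -221.68523516   13.25906984] [ 516.42864172 -359.76264387   11.4422746 ] [ 6.56648517e+02 -1.39365088e+01  1.13643778e-01]
top 146 [[395.0, -320.0, 292.0], [398.0, -323.0, 298.0], [402.0, -325.0, 302.0], [405.0, -322.0, 302.0], [405.0, -321.0, 292.0], [409.0, -320.0, 295.0], [412.0, -320.0, 294.0], [415.0, -319.0, 299.0], [419.0, -324.0, 293.0], [423.0, -325.0, 291.0], [426.0, -321.0, 292.0], [430.0, -318.0, 292.0], [433.0, -317.0, 293.0], [436.0, -320.0, 297.0], [440.0, -328.0, 295.0]]
scene 191 [[400.0, -326.0, 298.0], [403.0, -331.0, 302.0], [406.0, -320.0, 301.0], [407.0, -334.0, 295.0], [408.0, -332.0, 301.0], [412.0, -330.0, 296.0], [418.0, -328.0, 301.0], [423.0, -320.0, 295.0], [427.0, -325.0, 300.0], [434.0, -323.0, 301.0], [436.0, -326.0, 301.0], [439.0, -324.0, 296.0], [446.0, -327.0, 299.0], [449.0, -319.0, 305.0], [451.0, -322.0, 301.0]]
```

```bash
python3 - <<'E'
from h import *
f=np.load('w1.npz');p,W,T=f['p'],f['W'],f['T'];c=camera_params('wrist')
hsv=cv2.cvtColor(p,cv2.COLOR_BGR2HSV)
m=(hsv[...,2]>150)
z=W[...,2]
base=((W[...,0]>400)&(W[...,0]<600)&(W[...,1]>-330)&(W[...,1]<-130))
d=(hsv[...,2]<100)&base   # dark base
# fence: bright pixel enclosed: fill dark hull
hull=cv2.morphologyEx((d*1).astype(np.uint8),cv2.MORPH_CLOSE,np.ones((15,15)))
hull=cv2.erode(hull,np.ones((5,5)))
fm=(hull>0)&(hsv[...,2]>110)
v,u=np.where(fm&(np.arange(384)[:,None]>97)&(np.arange(384)[:,None]<200))
o=p.copy();o[v,u]=(0,0,255)
cv2.imwrite('pics/m2.png',cv2.resize(np.hstack([p[80:280,230:350],o[80:280,230:350]]),None,fx=2.9,fy=2.9,interpolation=cv2.INTER_NEAREST))
P=plane(np.stack([u,v],-1),24,c,T)
print(np.nanmedian(z[v,u]),cv2.minAreaRect(P[:,:2].astype(np.float32)))
E
```

```text
23.53064798755065 ((498.1566467285156, -239.0970001220703), (93.4996337890625, 136.45750427246094), 7.63577938079834)
```

View pics/m2.png

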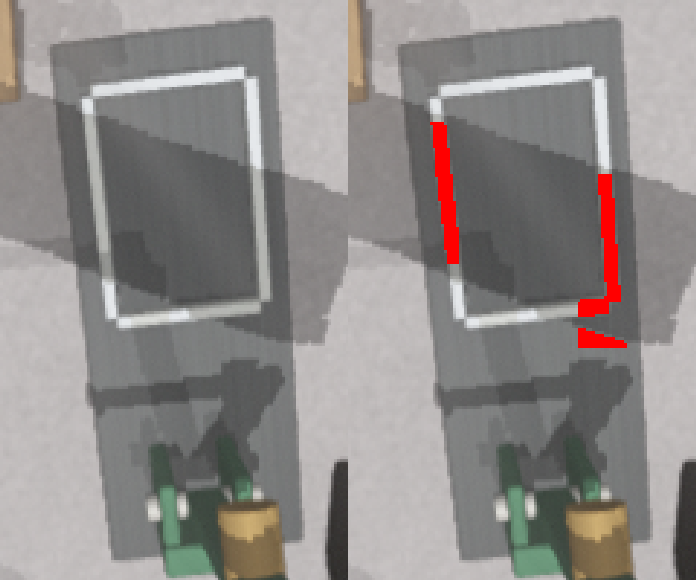

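```bash
python3 - <<'E'
from h import *
f=np.load('w1.npz');T=f['T'];c=camera_params('wrist')
L={'top':[(92,87),(245,67)],'right':[(257,78),(270,298)],'left':[(82,99),(106,315)],'bot':[(117,328),(262,310)]}
ln={}
for k,q in L.items():
    P=plane(np.array(q)/2.9+[230-.3,80-.3],24,c,T)[:,:2];d=P[1]-P[0];ln[k]=(P[0],d);print(k,np.round(P,1).tolist(),np.degrees(np.arctan2(d[1],d[0])),np.linalg.norm(d))
def X(a,b):
    A=np.stack([ln[a][1],-ln[b][1]],1);t=np.linalg.solve(A,ln[b][0]-ln[a][0]);return ln[a][0]+t[0]*ln[a][1]
C=[X('top','left'),X('top','right'),X('bot','right'),X('bot','left')]
C=np.array(C);print(C.round(1),C.mean(0).round(1),np.linalg.norm(np.diff(np.vstack([C,C[:1]]),axis=0),axis=1))
E
```

```text
top [[449.0, -159.4], [528.6, -149.4]] 7.115415432013514 80.26264410809347
right [[535.2, -154.9], [548.3, -272.7]] -83.65490376595496 118.52628114949565
left [[443.8, -165.4], [457.0, -282.2]] -83.50820551859842 117.49386770264846
bot [[463.3, -289.7], [544.2, -279.6]] 7.11660272993884 81.5321312310223
[[ 443.2 -160.1]
 [ 534.5 -148.7]
 [ 549.  -279. ]
 [ 458.  -290.4]] [ 496.1 -219.5] [ 92.02658732 131.10984929  91.69089911 131.10766584]
```

```bash
python3 -m jog '[550,-35,20,0,85, 550,-35,20,0,85, 550,-35,20,0,85, 550,-35,20,0,85, 550,-35,20,0,85, 550,-35,20,0,85, 550,-35,20,0,85, 550,-35,20,0,85, 550,-35,20,0,85, 550,-35,20,0,85, 550,-35,20,0,85, 550,-35,20,0,85, 550,-35,20,0,85, 550,-35,20,0,85, 550,-35,20,0,85, 550,-35,20,0,85, 550,-35,20,0,85, 550,-35,20,0,85]'
python3 -c "
from h import *
snap('w2')"
```

```text
clock: 3.12
eef_pos: [406.2, 317.8, 499.7]
tool_rot: [3.141, 0.001, 1.567]
force: [-0.3, -0.4, 0.7]
width: 84.9
w2 3.12 [406.2 317.8 499.7] [3.1412e+00 1.3000e-03 1.5672e+00] 84.9
```

View pics/w2.png

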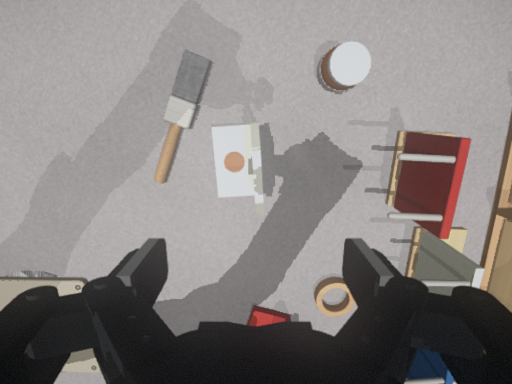

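```bash
python3 - <<'E'
from h import *
f=np.load('w2.npz');p,W=f['p'],f['W']
cv2.imwrite('pics/w2z.png',cv2.resize(p[105:225,195:295],None,fx=5,fy=5,interpolation=cv2.INTER_NEAREST))
m=(abs(W[...,0]-410)<60)&(abs(W[...,1]-315)<90)
for a,b in[(10,22),(30,60),(60,100),(100,128),(128,150)]:
    Q=W[m&(W[...,2]>a)&(W[...,2]<b)]
    print(a,b,len(Q),np.round(np.median(Q,0),1) if len(Q) else '',np.round(Q.min(0)) if len(Q) else '',np.round(Q.max(0)) if len(Q) else '')
E
```

```text
10 22 2351 [375.6 313.7  16.1] [350. 256.  10.] [404. 368.  19.]
30 60 0   
60 100 10 [405.5 342.8  98.8] [400. 256.  64.] [410. 373. 100.]
100 128 225 [407.2 357.5 114.4] [400. 258. 100.] [416. 373. 128.]
128 150 552 [408.2 317.7 134.8] [401. 277. 128.] [415. 352. 137.]
```

View pics/w2z.png

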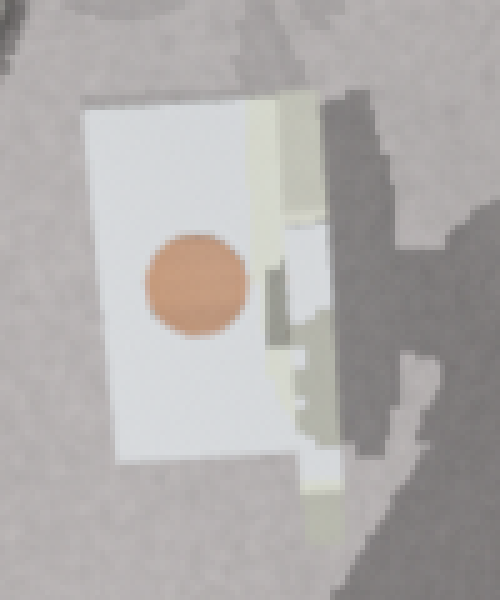

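```bash
cat >> h.py <<'E'
def shelf(tag,xy,zb=0,rad=75,T=None):
    """spot by colour, yaw by ledge front edge + tab top, zb=underside height"""
    f=np.load(tag+'.npz');p,W,T=f['p'],f['W'],f['T'];c=camera_params('wrist')
    hsv=cv2.cvtColor(p,cv2.COLOR_BGR2HSV).astype(int)
    near=np.hypot(W[...,0]-xy[0],W[...,1]-xy[1])<rad
    z=W[...,2]-zb
    s=near&(abs(z-16)<5)&(hsv[...,0]>=5)&(hsv[...,0]<18)&(hsv[...,1]>80)
    s=cv2.morphologyEx(s.astype(np.uint8),cv2.MORPH_OPEN,np.ones((5,5)))
    v,u=np.where(s);S=plane([[u.mean(),v.mean()]],zb+16,c,T)[0] if len(u) else None
    tp=near&(z>131)&(z<140);v2,u2=np.where(tp);P=plane(np.stack([u2,v2],-1),zb+135,c,T)[:,:2]
    r=cv2.minAreaRect(P.astype(np.float32))
    print('spot',None if S is None else S.round(1),len(u),'area->diam',2*np.sqrt(cv2.contourArea(cv2.convexHull(plane(np.stack([u,v],-1),zb+16,c,T)[:,:2].astype(np.float32)))/np.pi) if len(u) else '')
    print('tabtop mean',P.mean(0).round(1),'rect',r)
    le=near&(abs(z-16)<3);v3,u3=np.where(le);Q=plane(np.stack([u3,v3],-1),zb+16,c,T)[:,:2]
    print('ledge rect',cv2.minAreaRect(Q.astype(np.float32)),len(Q))
    return S,P,Q
E
python3 - <<'E'
from h import *
S,P,Q=shelf('w2',(392,315))
f=np.load('w2.npz');c=camera_params('wrist')
q=np.array([(82,110),(117,462)])/5+[195-.4,105-.4]
a=plane(q,16,c,f['T']);print(a,np.degrees(np.arctan2(-(a[0]-a[1])[0],(a[0]-a[1])[1])),np.linalg.norm(a[0]-a[1]))
E
```

```text
spot [373.9 312.8  16. ] 260 area->diam 26.87409421183302
tabtop mean [408.2 316.3] rect ((408.19244384765625, 315.55255126953125), (9.972881317138672, 70.64276123046875), 3.43424391746521)
ledge rect ((372.4478759765625, 312.29632568359375), (58.31923294067383, 110.22704315185547), 3.484710693359375) 2656
[[340.33874695 365.67937813  16.        ]
 [346.99609375 256.14920944  16.        ]] 3.4782124328375046 109.73230207415396
```

```bash
python3 -m jog '[0,0,0,0,60, 0,0,0,0,60]'
```

```text
clock: 3.33
eef_pos: [405.7, 318.9, 499.9]
tool_rot: [3.141, 0.0, 1.569]
force: [0.2, -0.3, 0.6]
width: 63.4
```

```bash
python3 -m jog '[-3.6,2.8,0,-3.5,60, -3.6,2.8,40,-3.5,60, -3.6,2.8,80,-3.5,60, -3.6,2.8,120,-3.5,60, -3.6,2.8,155,-3.5,60, -3.6,2.8,185,-3.5,60, -3.6,2.8,210,-3.5,60, -3.6,2.8,227,-3.5,60, -3.6,2.8,227,-3.5,60, -3.6,2.8,227,-3.5,60]'
python3 -c "
from h import *
snap('w3')"
```

```text
clock: 4.17
eef_pos: [408.1, 316.0, 272.4]
tool_rot: [-3.14, 0.001, 1.632]
force: [0.2, 0.1, -0.2]
width: 60.0
w3 4.17 [408.1 316.  272.4] [-3.1404e+00  8.0000e-04  1.6318e+00] 60.0
```

View pics/w3.png

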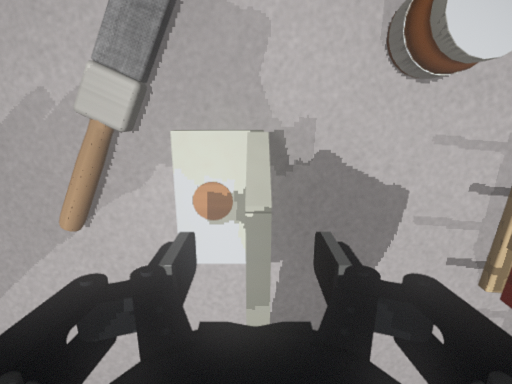

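The tab stands midway between the pads (columns 195 and 318). Close and lift.

```bash
python3 -m jog '[0,0,0,0,0, 0,0,0,0,0, 0,0,0,0,0, 0,0,0,0,0, 0,0,0,0,0, 0,0,0,0,0, 0,0,0,0,0, 0,0,0,0,0]'
python3 -m jog '[0,0,-15,0,0, 0,0,-40,0,0, 0,0,-80,0,0, 0,0,-80,0,0, 0,0,-80,0,0]'
python3 -c "
from h import *
snap('w4')"
```

```text
clock: 4.88
eef_pos: [408.8, 316.3, 273.4]
tool_rot: [3.14, -0.001, 1.631]
force: [1.9, -1.2, 5.3]
width: 8.9
clock: 5.3
eef_pos: [408.3, 316.4, 353.8]
tool_rot: [3.139, -0.002, 1.632]
force: [-0.1, -0.2, -4.9]
width: 9.4
w4 5.3 [408.3 316.4 353.8] [ 3.1391e+00 -1.9000e-03  1.6318e+00] 9.4
```

View pics/w4.png

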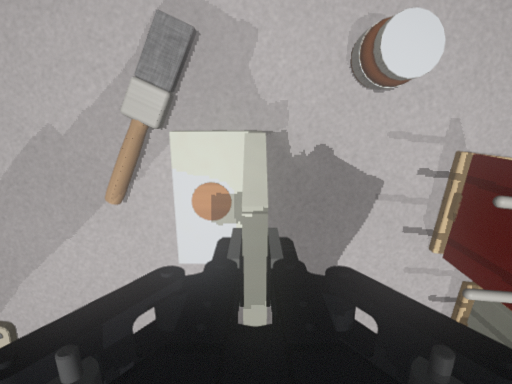

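```bash
cat >> h.py <<'E'
def inhand(tag,zb,off=None):
    s=np.load(tag+'.npz');c=camera_params('wrist')
    st=read_state();e=st["eef_pos"];yaw=st["tool_rot"][2]
    cx=np.array([e[0],e[1]])
    S,P,Q=shelf(tag,cx+[-15*np.sin(yaw),0],zb,rad=80)
    W=s['W'];near=(np.hypot(W[...,0]-S[0],W[...,1]-S[1])<12)
    print('ledge z',np.nanmedian(W[near][:,2]))
    r=S[:2]-cx
    tx=np.array([np.cos(yaw),np.sin(yaw)]);ty=np.array([np.sin(yaw),-np.cos(yaw)])
    print('spot in tool',(r@tx).round(1),(r@ty).round(1),'yaw',np.degrees(yaw))
E
python3 - <<'E'
from h import *
inhand('w4',80.4)
E
```

```text
spot [373.1 313.5  96.4] 1076 area->diam 30.213868360579184
tabtop mean [407.2 323.9] rect ((408.9125671386719, 324.34735107421875), (34.21225357055664, 56.96100997924805), 25.183195114135742)
ledge rect ((377.2458801269531, 313.9931945800781), (68.2252197265625, 108.66856384277344), 3.472827911376953) 8187
ledge z 249.96576072957288
spot in tool -0.0 -34.8 yaw 93.48659527127768
```

```bash
python3 -m jog '[0,0,-30,0,0, 0,0,-60,0,0, -20,3,-90,0,0, -50,8,-90,0,0, -80,13,-90,-0.5,0, -115,18,-90,-1,0, -150,24,-90,-1,0, -185,29,-90,-1.5,0, -220,35,-90,-1.5,0, -255,40,-90,-2,0, -290,46,-90,-2,0, -325,51,-90,-2.5,0, -360,57,-90,-2.5,0, -395,62,-90,-3,0, -430,68,-90,-3,0, -465,73,-90,-3.2,0, -500,79,-90,-3.2,0, -525,83,-90,-3.2,0, -538.5,85,-90,-3.2,0, -538.5,85,-90,-3.2,0]'
python3 -m jog '[0,0,0,0,0, 0,0,0,0,0, 0,0,0,0,0]'
python3 -c "
from h import *
snap('w5');inhand('w5',170.4)"
```

```text
clock: 7.02
eef_pos: [525.1, -220.3, 439.8]
tool_rot: [-3.137, -0.0, 1.682]
force: [-0.4, -0.7, -4.1]
width: 8.9
clock: 7.27
eef_pos: [525.7, -214.2, 442.1]
tool_rot: [-3.14, -0.002, 1.691]
force: [-0.1, 1.0, -3.9]
width: 9.0
w5 7.27 [ 525.7 -214.2  442.1] [-3.1404e+00 -1.6000e-03  1.6906e+00] 9.0
spot [ 490.3 -219.   186.4] 1130 area->diam 30.293674242033674
tabtop mean [ 523.7 -207. ] rect ((523.5708618164062, -207.3885498046875), (46.963226318359375, 43.61492919921875), 55.2934455871582)
ledge rect ((492.8875732421875, -218.3236541748047), (65.56256103515625, 108.1102066040039), 6.732367515563965) 7976
ledge z 338.3815419129347
spot in tool -0.3 -35.8 yaw 96.85171538593433
```

View pics/w5.png

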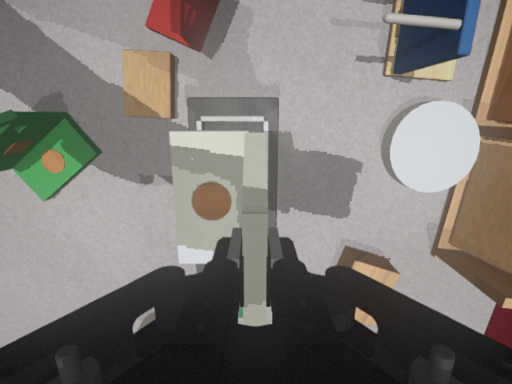

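```bash
python3 -m jog '[0,0,30,0,0, 0,0,60,0,0, 0,0,90,0,0, 0,0,110,0,0, 0,0,122,0,0, 0,0,122,0,0, 0,0,122,0,0, 0,0,122,0,0, 0,0,122,0,0]'
python3 -c "
from h import *
snap('w6');inhand('w6',48)"
```

```text
clock: 8.07
eef_pos: [526.5, -215.9, 322.2]
tool_rot: [3.139, 0.001, 1.688]
force: [-0.4, -0.7, -4.3]
width: 9.2
w6 8.07 [ 526.5 -215.9  322.2] [3.1391e+00 1.2000e-03 1.6882e+00] 9.2
spot [ 491.7 -221.9   64. ] 1138 area->diam 30.7218648047479
tabtop mean [ 525. -209.] rect ((524.302490234375, -209.55606079101562), (57.207305908203125, 32.59925842285156), 74.67243194580078)
ledge rect ((496.3171691894531, -221.07342529296875), (69.9993896484375, 109.26521301269531), 6.589693546295166) 8277
ledge z 218.2288846833639
spot in tool -1.8 -35.1 yaw 96.71117617642787
```

View pics/w6.png

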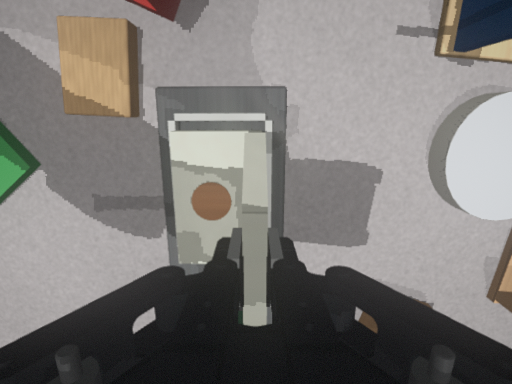

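```bash
python3 -m jog '[0.8,-0.3,12,0,0, 0.8,-0.3,24,0,0, 0.8,-0.3,32,0,0, 0.8,-0.3,36,0,0, 0.8,-0.3,36,0,0, 0.8,-0.3,36,0,0, 0.8,-0.3,36,0,0]'
python3 -c "
from h import *
snap('w7');inhand('w7',12)"
```

```text
clock: 8.7
eef_pos: [525.5, -215.2, 285.4]
tool_rot: [3.142, 0.0, 1.688]
force: [-2.0, 1.3, 6.6]
width: 9.6
w7 8.7 [ 525.5 -215.2  285.4] [3.1416e+00 3.0000e-04 1.6879e+00] 9.6
spot [ 489.8 -220.6   28. ] 1048 area->diam 29.98831507675578
tabtop mean [ 523.6 -208.2] rect ((523.8673706054688, -208.8865203857422), (52.79880905151367, 39.15174865722656), 63.3287467956543)
ledge rect ((495.51611328125, -216.89187622070312), (89.31156921386719, 126.83194732666016), 5.94869327545166) 8474
ledge z 182.1212645034667
spot in tool -1.2 -36.1 yaw 96.70527546017662
```

View pics/w7.png

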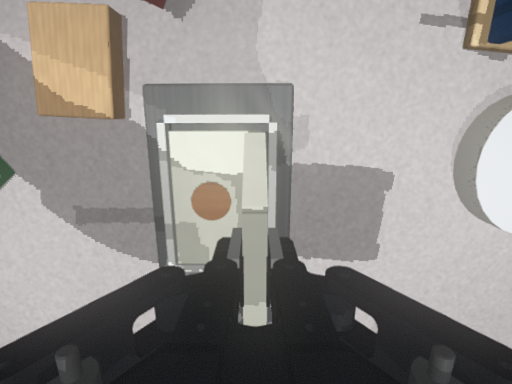

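```bash
python3 -m jog '[0,0,0,0,50, 0,0,0,0,50, 0,0,0,0,50, 0,0,0,0,50, 0,0,-10,0,50, 0,0,-40,0,50, 0,0,-80,0,50, 0,0,-120,0,50, 0,0,-160,0,50, 0,0,-200,0,50, 0,0,-222,0,50, 0,0,-222,0,50]'
python3 -m jog '[-10,-10,0,7,50, -20,-20,0,14,50, -30,-30,0,21,50, -40,-40,0,28,50, -50,-50,0,35,50, -60,-60,0,42,50, -70,-70,0,49,50, -80,-80,0,56,50, -90,-90,0,63,50, -98,-95,0,70,50, -98,-95,0,77,50, -98,-95,0,84,50, -98,-95,0,90,50, -98,-95,0,90,50, -98,-95,0,90,50, -98,-95,0,90,50]'
python3 -c "
from h import *
snap('w8');snap('s8','scene')"
```

```text
clock: 9.75
eef_pos: [526.6, -214.9, 513.4]
tool_rot: [3.131, 0.005, 1.688]
force: [0.6, -0.4, 0.6]
width: 50.3
clock: 11.08
eef_pos: [442.5, -323.6, 506.6]
tool_rot: [-3.141, 0.0, 0.12]
force: [0.8, -0.3, -0.4]
width: 49.9
w8 11.08 [ 442.5 -323.6  506.6] [-3.1413e+00  1.0000e-04  1.1990e-01] 49.9
s8 11.13 [ 442.5 -323.6  506.7] [-3.1413e+00  1.0000e-04  1.1940e-01] 50.0
```

View pics/w8.png

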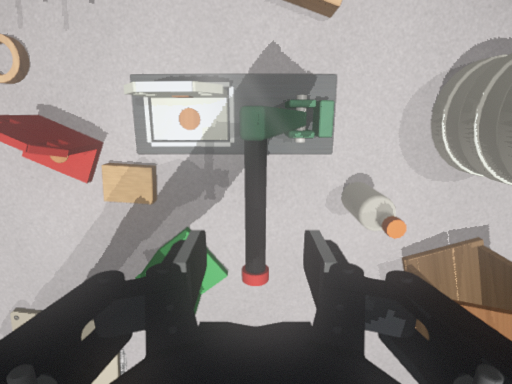

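View pics/s8.png

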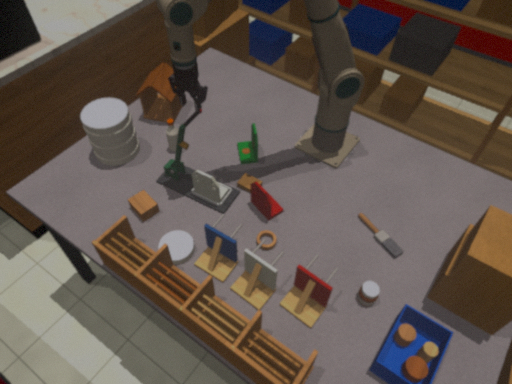

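```bash
python3 -m jog '[0,0,20,0,50, 0,0,40,0,50, 0,0,59,0,50, 0,0,59,0,50, 0,0,59,0,50]'
python3 -c "
from h import *
snap('w9')"
```

```text
clock: 11.6
eef_pos: [442.4, -323.8, 447.3]
tool_rot: [-3.14, 0.001, 0.118]
force: [-1.1, 0.6, 0.4]
width: 50.3
w9 11.6 [ 442.4 -323.8  447.3] [-3.1402e+00  1.4000e-03  1.1770e-01] 50.3
```

View pics/w9.png

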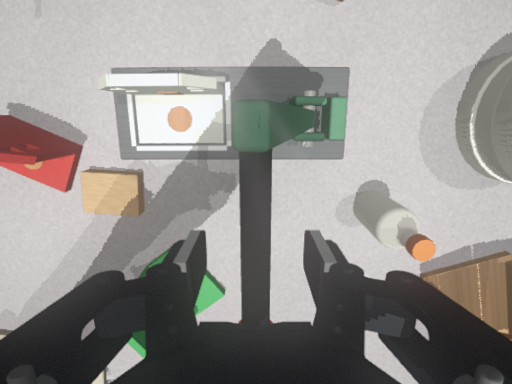

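```bash
python3 -m jog '[0,0,0,0,0, 0,0,0,0,0, 0,0,0,0,0, 0,0,0,0,0, 0,0,0,0,0, 0,0,0,0,0, 0,0,0,0,0]'
python3 -m jog '[0,-20,6.3,0,0, 0,-39.3,14.3,0,0, 0,-57.9,24,0,0, 0,-75.6,35.2,0,0, 0,-92.2,47.9,0,0, 0,-107.6,62.1,0,0, 0,-121.8,77.5,0,0, 0,-134.5,94.1,0,0, 0,-145.7,111.8,0,0, 0,-151,121,0,0, 0,-155.4,130.4,0,0, 0,-155.4,130.4,0,0, 0,-155.4,130.4,0,0]'
python3 -c "
from h import *
snap('w10');snap('s10','scene')"
```

```text
clock: 12.23
eef_pos: [442.8, -323.6, 448.9]
tool_rot: [3.141, -0.001, 0.117]
force: [-2.0, 2.7, 6.2]
width: 11.6
clock: 13.32
eef_pos: [424.7, -169.9, 317.5]
tool_rot: [3.141, -0.0, 0.117]
force: [0.0, -2.4, 1.1]
width: 11.9
w10 13.32 [ 424.7 -169.9  317.5] [ 3.1409e+00 -3.0000e-04  1.1690e-01] 11.9
s10 13.37 [ 424.7 -170.1  317.7] [ 3.1408e+00 -5.0000e-04  1.1650e-01] 12.0
```

View pics/w10.png

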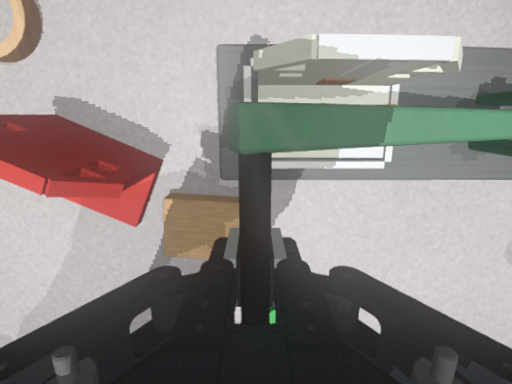

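View pics/s10.png

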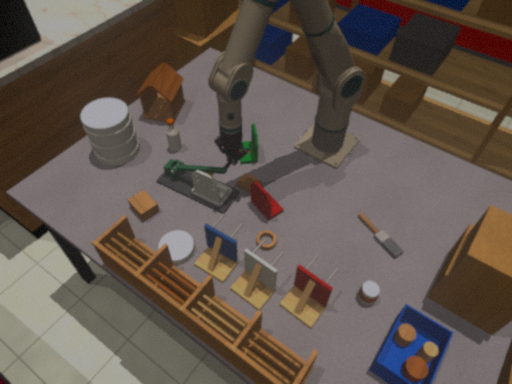

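```bash
python3 -m jog '[0,-4.5,9.6,0,0, 0,-8,19.3,0,0, 0,-11.5,29,0,0, 0,-14.3,39.3,0,0, 0,-16.8,49.5,0,0, 0,-18.9,59.7,0,0, 0,-20.5,70,0,0, 0,-21.6,80.5,0,0, 0,-22.3,91,0,0, 0,-22.5,98,0,0, 0,-22.5,102,0,0, 0,-22.5,102,0,0, 0,-22.5,102,0,0, 0,-22.5,102,0,0]'
python3 -c "
from h import *
snap('w11');snap('s11','scene')
f=np.load('w11.npz')
W=f['W']
# arm top points
hs=cv2.cvtColor(f['p'],cv2.COLOR_BGR2HSV);g=(hs[...,0]>60)&(hs[...,0]<85)&(hs[...,1]>80)&(W[...,2]>40)
Q=W[g];u=(Q[:,:2]-[496.1,-219.5])@np.array([-.1175,.993])
for a in range(-160,100,30):
    k=(u>a)&(u<a+30)
    if k.sum()>5: print(a,k.sum(),np.median(Q[k],0).round(1))
"
```

```text
clock: 14.58
eef_pos: [421.9, -147.1, 215.9]
tool_rot: [-3.141, -0.001, 0.117]
force: [-1.3, 0.7, 4.2]
width: 11.9
w11 14.58 [ 421.9 -147.1  215.9] [-3.1414e+00 -6.0000e-04  1.1690e-01] 11.9
s11 14.63 [ 421.9 -147.   216. ] [-3.1415e+00 -7.0000e-04  1.1700e-01] 12.0
-40 745 [ 493.1 -235.5   70.3]
-10 701 [ 492.  -222.4   70.6]
20 122 [ 487.5 -173.6   71.4]
50 2064 [ 484.3 -154.3   71.8]
80 106 [ 481.7 -139.7   72.2]
```

View pics/w11.png

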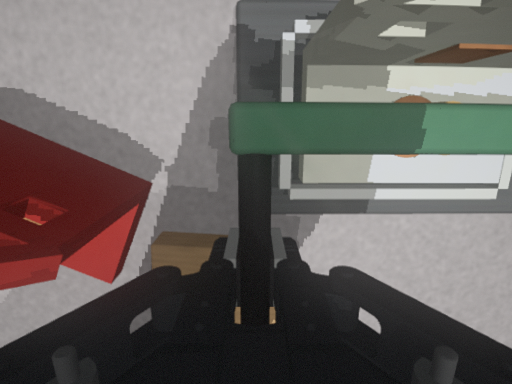

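```bash
python3 -m jog '[0,0,1.5,0,0, 0,0,3,0,0, 0,0,3,0,0, 0,0,3,0,0, 0,0,3,0,0]'
```

```text
clock: 15.1
eef_pos: [421.9, -147.0, 213.0]
tool_rot: [3.142, -0.001, 0.117]
force: [-0.1, 1.0, 5.4]
width: 12.1
```

```bash
python3 -m jog '[0,0,1,0,0, 0,0,2,0,0, 0,0,3,0,0, 0,0,3,0,0, 0,0,3,0,0]'
python3 -c "
from h import *
snap('w12')
f=np.load('w12.npz')
W=f['W']
hs=cv2.cvtColor(f['p'],cv2.COLOR_BGR2HSV);g=(hs[...,0]>60)&(hs[...,0]<85)&(hs[...,1]>80)&(W[...,2]>40)
Q=W[g];u=(Q[:,:2]-[496.1,-219.5])@np.array([-.1175,.993])
for a in range(-160,100,30):
    k=(u>a)&(u<a+30)
    if k.sum()>5: print(a,k.sum(),np.median(Q[k],0).round(1))
"
```

```text
clock: 15.52
eef_pos: [421.9, -147.0, 210.6]
tool_rot: [3.141, -0.001, 0.117]
force: [-2.2, 2.0, 12.8]
width: 12.3
w12 15.52 [ 421.9 -147.   210.6] [ 3.1411e+00 -9.0000e-04  1.1720e-01] 12.3
-40 515 [ 494.5 -234.4   67.1]
-10 530 [ 494.  -222.8   67.1]
20 97 [ 486.7 -173.1   66.9]
50 1913 [ 483.6 -154.2   66.8]
80 38 [ 479.7 -139.9   66.8]
```

```bash
python3 -m jog '[0,0.9,-20.9,0,0, 0,3.6,-41.7,0,0, 0,8.2,-62.1,0,0, 0,14.5,-82.1,0,0, 0,22.5,-101.4,0,0, 0,32.2,-120,0,0, 0,43.4,-137.7,0,0, 0,56.1,-154.3,0,0, 0,70.3,-169.7,0,0, 0,85.7,-183.9,0,0, 0,102.3,-196.6,0,0, 0,120,-207.8,0,0, 0,138.6,-217.5,0,0, 0,157.9,-225.5,0,0, 0,170,-230,0,0, 0,177,-231.8,0,0, 0,177,-231.8,0,0, 0,177,-231.8,0,0]'
python3 -m jog '[0,0,0,0,50, 0,0,0,0,50, 0,0,0,0,50, 0,0,0,0,50, 0,0,0,0,50, 0,0,-20,0,50, 0,0,-50,0,50, 0,0,-65,0,50, 0,0,-65,0,50, 0,0,-65,0,50]'
python3 -c "
from h import *
snap('w13');snap('s13','scene')"
```

```text
clock: 17.07
eef_pos: [442.5, -322.1, 444.5]
tool_rot: [3.142, -0.002, 0.117]
force: [-4.3, 4.3, 20.1]
width: 11.9
clock: 17.9
eef_pos: [442.5, -322.9, 506.4]
tool_rot: [3.141, -0.001, 0.117]
force: [-0.5, 0.8, 0.0]
width: 50.3
w13 17.9 [ 442.5 -322.9  506.4] [ 3.1409e+00 -8.0000e-04  1.1700e-01] 50.3
s13 17.95 [ 442.2 -322.8  505.4] [-3.1409e+00  9.0000e-04  1.1690e-01] 49.8
```

View pics/w13.png

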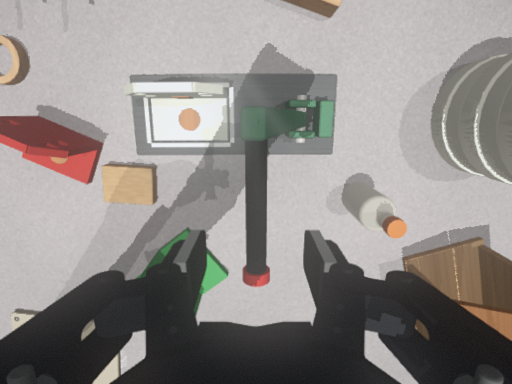

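View pics/s13.png

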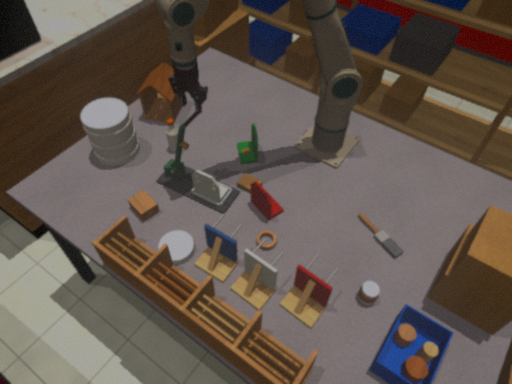

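```bash
python3 -m jog '[10,-10,0,-7,50, 20,-20,0,-14,50, 30,-30,0,-21,50, 40,-40,0,-28,50, 50,-50,0,-35,50, 60,-60,0,-42,50, 70,-70,0,-49,50, 80,-80,0,-56,50, 90,-90,0,-63,50, 95,-98,0,-70,50, 95,-98,0,-77,50, 95,-98,0,-84,50, 95,-98,0,-90,50, 95,-98,0,-90,50, 95,-98,0,-90,50, 95,-98,0,-90,50]'
python3 -c "
from h import *
snap('w14');shelf('w14',(510,-218),12)"
```

```text
clock: 19.33
eef_pos: [525.2, -214.6, 505.3]
tool_rot: [-3.14, -0.001, 1.685]
force: [-0.1, 0.2, -0.0]
width: 49.9
w14 19.33 [ 525.2 -214.6  505.3] [-3.1403e+00 -8.0000e-04  1.6851e+00] 49.9
spot None 0 area->diam 
tabtop mean [ 524.4 -215.8] rect ((524.5587158203125, -216.44940185546875), (9.268743515014648, 70.17926788330078), 6.350307941436768)
ledge rect ((495.65325927734375, -218.74090576171875), (91.01335144042969, 129.65586853027344), 6.487987518310547) 2845
```

View pics/w14.png

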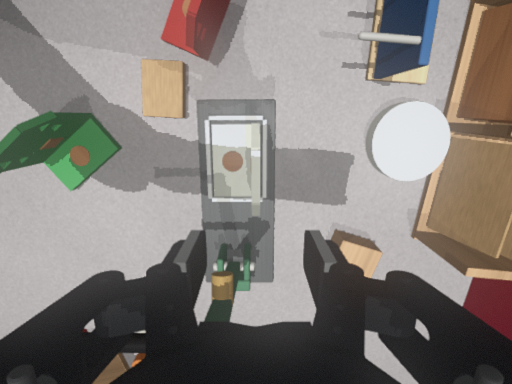

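```bash
python3 -m jog '[-1.5,-0.8,40,0,50, -1.5,-0.8,80,0,50, -1.5,-0.8,120,0,50, -1.5,-0.8,155,0,50, -1.5,-0.8,185,0,50, -1.5,-0.8,205,0,50, -1.5,-0.8,220,0,50, -1.5,-0.8,220,0,50, -1.5,-0.8,220,0,0, -1.5,-0.8,220,0,0, -1.5,-0.8,220,0,0, -1.5,-0.8,220,0,0, -1.5,-0.8,220,0,0, -1.5,-0.8,220,0,0, -1.5,-0.8,220,0,0, -1.5,-0.8,220,0,0]'
python3 -m jog '[0,0,-15,0,0, 0,0,-40,0,0, 0,0,-80,0,0, 0,0,-115,0,0, 0,0,-145,0,0, 0,0,-160,0,0, 0,0,-160,0,0, 0,0,-160,0,0, 0,0,-160,0,0]'
python3 -c "
from h import *
snap('w15');inhand('w15',172)"
```

```text
clock: 20.72
eef_pos: [525.5, -216.1, 287.6]
tool_rot: [3.139, 0.001, 1.687]
force: [0.5, 0.4, 6.8]
width: 9.2
clock: 21.47
eef_pos: [523.7, -216.3, 444.3]
tool_rot: [-3.138, -0.001, 1.687]
force: [0.2, -0.2, -4.7]
width: 9.4
w15 21.47 [ 523.7 -216.3  444.3] [-3.1381e+00 -1.1000e-03  1.6874e+00] 9.4
spot [ 487.8 -219.5  188. ] 1074 area->diam 29.72957087760564
tabtop mean [ 521.4 -209.9] rect ((521.3864135742188, -209.95101928710938), (40.87947082519531, 48.76750564575195), 44.275184631347656)
ledge rect ((485.42059326171875, -219.98426818847656), (55.6503791809082, 107.30738067626953), 6.538781642913818) 2941
ledge z 339.31503068935245
spot in tool 1.0 -36.2 yaw 96.69605176662901
```

View pics/w15.png

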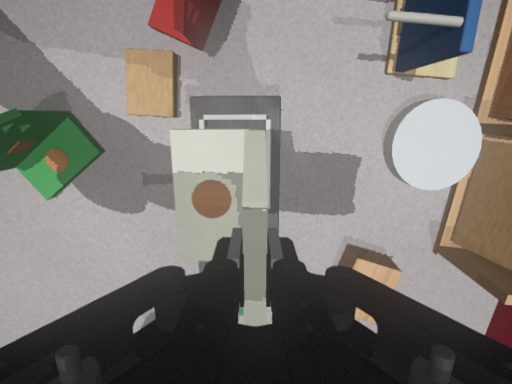

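```bash
python3 - <<'E'
from h import *
for n in ['top','scene']:
    W=np.load(f'W_{n}.npy')
    for nm,xy in {'white':(690,122),'red':(640,299)}.items():
        m=(abs(W[...,0]-xy[0])<60)&(abs(W[...,1]-xy[1])<85)&(W[...,2]>143)&(W[...,2]<152)
        Q=W[m];print(n,nm,len(Q),cv2.minAreaRect(Q[:,:2].astype(np.float32)),Q[:,2].mean())
        m=(abs(W[...,0]-xy[0]+40)<35)&(abs(W[...,1]-xy[1])<70)&(W[...,2]>132)&(W[...,2]<147)
        print(' pins',m.sum(),np.round(W[m].mean(0)))
E
```

```text
top white 106 ((660.2931518554688, 119.71820068359375), (157.40139770507812, 54.75008773803711), 87.83763885498047) 147.15656681792174
 pins 96 [662. 134. 142.]
top red 106 ((611.6967163085938, 298.6565246582031), (118.3370132446289, 58.18619918823242), 89.73176574707031) 146.8580682802506
 pins 102 [611. 300. 142.]
scene white 191 ((660.9105224609375, 117.73545837402344), (158.48214721679688, 63.212650299072266), 88.92292785644531) 147.11178665260653
 pins 110 [654. 137. 144.]
scene red 219 ((611.4559326171875, 299.27923583984375), (119.46733093261719, 64.04596710205078), 87.8974838256836) 147.1578708214036
 pins 117 [605. 299. 144.]
```

```bash
python3 -m jog '[20,8,-10,0,0, 50,20,-20,1,0, 80,32,-26,2,0, 110,44,-26,3,0, 140,56,-26,4,0, 170,68,-26,5,0, 200,80,-26,6,0, 225,90,-26,6.7,0, 237,94,-26,6.7,0, 237,94,-26,6.7,0, 237,94,-26,6.7,0, 237,94,-26,6.7,0, 237,94,-26,6.7,0]'
python3 -c "
from h import *
snap('w16');inhand('w16',196)"
```

```text
clock: 22.6
eef_pos: [590.3, 28.3, 471.3]
tool_rot: [-3.14, 0.001, 1.568]
force: [0.3, -0.3, -4.5]
width: 9.0
w16 22.6 [590.3  28.3 471.3] [-3.1400e+00  1.4000e-03  1.5684e+00] 9.0
spot [554.   27.9 212. ] 1089 area->diam 30.172545741925845
tabtop mean [589.1  35.2] rect ((588.4221801757812, 34.401065826416016), (58.0181884765625, 32.74264907836914), 67.16410064697266)
ledge rect ((553.428466796875, 27.62911605834961), (108.77095794677734, 59.426475524902344), 89.71781158447266) 8217
ledge z 367.21744774879255
spot in tool -0.7 -36.4 yaw 89.85831959395506
```

View pics/w16.png

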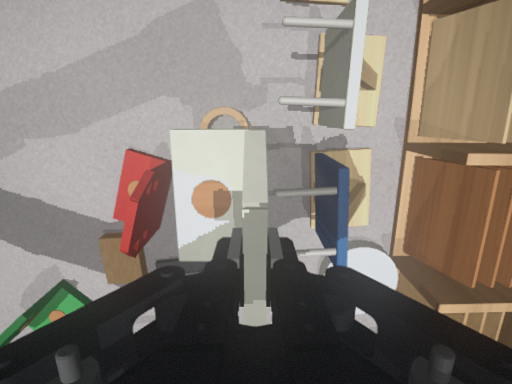

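```bash
python3 - <<'E'
from h import *
p=cv2.imread('pics/w16.png');cv2.imwrite('pics/w16z.png',cv2.resize(p[0:135,270:380],None,fx=4.4,fy=4.4,interpolation=cv2.INTER_NEAREST))
f=np.load('w16.npz');W=f['W']
m=(abs(W[...,0]-690)<25)&(abs(W[...,1]-137)<70)&(W[...,2]>144)&(W[...,2]<150)
Q=W[m];print(len(Q),cv2.minAreaRect(Q[:,:2].astype(np.float32)),Q.min(0),Q.max(0))
E
```

```text
1723 ((676.87841796875, 136.7257080078125), (113.9832763671875, 26.149120330810547), 88.15552520751953) [665.00150424  79.5057265  144.00274823] [691.78056762 193.26700458 149.18467678]
```

View pics/w16z.png

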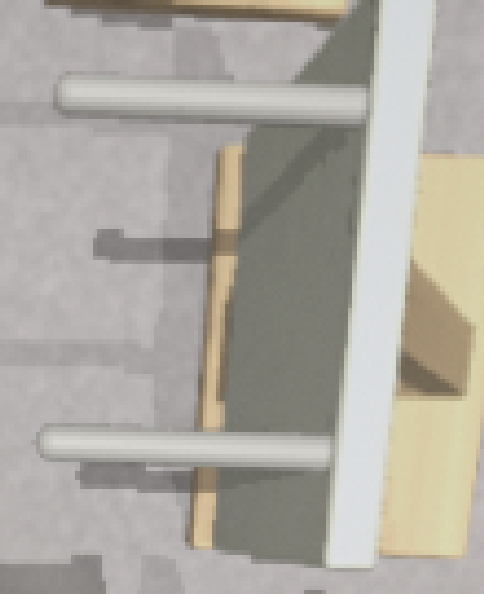

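```bash
cat >> h.py <<'E'
def board(tag,off,sc,pu,pl,front,back=None):
    T=np.load(tag+'.npz')['T'];c=camera_params('wrist')
    g=lambda q,z:plane(np.array(q,float)/sc+np.array(off)-.4,z,c,T)[:,:2]
    for q in (pu,pl): a=g(q,140);print('pin',a.round(1).tolist(),'len',np.linalg.norm(a[1]-a[0]).round(1),'yaw',np.degrees(np.arctan2(*(a[1]-a[0])[::-1])).round(2))
    A=g(pu,140);B=g(pl,140)
    for k in (0,1): d=A[k]-B[k];print('sep',np.linalg.norm(d).round(1),'yaw',np.degrees(np.arctan2(-d[0],d[1])).round(2))
    f=g(front,147);d=f[0]-f[1];print('front',f.round(1).tolist(),'yaw',np.degrees(np.arctan2(-d[0],d[1])).round(2),np.linalg.norm(d))
    print('mid tip',((A[0]+B[0])/2).round(1),'mid root',((A[1]+B[1])/2).round(1))
E
python3 -c "
from h import *
board('w16',(270,0),4.4,[(57,93),(368,104)],[(40,441),(330,450)],[(378,0),(328,566)])"
```

```text
pin [[615.0, 177.1], [680.3, 175.3]] len 65.4 yaw -1.55
pin [[612.5, 107.1], [677.0, 105.3]] len 64.5 yaw -1.62
sep 70.0 yaw -2.0
sep 70.1 yaw -2.74
front [[678.9, 192.7], [676.3, 80.3]] yaw -1.37 112.42059037733867
mid tip [613.8 142.1] mid root [678.7 140.3]
```

```bash
python3 -m jog '[25,-2,0,0,0, 55,-4,0,1.6,0, 85,-5.6,0,1.6,0, 107,-5.6,0,1.6,0, 115.3,-5.6,0,1.6,0, 115.3,-5.6,20,1.6,0, 115.3,-5.6,45,1.6,0, 115.3,-5.6,70,1.6,0, 115.3,-5.6,95,1.6,0, 115.3,-5.6,115,1.6,0, 115.3,-5.6,130,1.6,0, 115.3,-5.6,137,1.6,0, 115.3,-5.6,137,1.6,0, 115.3,-5.6,137,1.6,0, 115.3,-5.6,137,1.6,0, 115.3,-5.6,137,1.6,0]'
python3 -c "
from h import *
snap('w17');inhand('w17',60);snap('s17','scene');snap('t17','top')
s=cv2.imread('pics/s17.png');t=cv2.imread('pics/t17.png')
cv2.imwrite('pics/st17.png',np.hstack([cv2.resize(s[190:320,190:340],None,fx=2.6,fy=3),cv2.resize(t[120:250,150:300],None,fx=2.6,fy=3)]))"
```

```text
clock: 23.98
eef_pos: [585.3, 145.6, 336.5]
tool_rot: [3.139, -0.001, 1.542]
force: [-0.4, -0.2, -3.8]
width: 9.4
w17 23.98 [585.3 145.6 336.5] [ 3.1392e+00 -7.0000e-04  1.5425e+00] 9.4
spot [549.5 146.7  76. ] 968 area->diam 29.584294425088853
tabtop mean [584.9 153.4] rect ((584.4574584960938, 152.0428466796875), (60.0350341796875, 33.122562408447266), 65.60895538330078)
ledge rect ((554.298828125, 146.00384521484375), (109.15697479248047, 69.53717803955078), 88.24154663085938) 8207
ledge z 232.02539771732796
spot in tool 0.0 -35.8 yaw 88.38241379910356
s17 24.03 [585.2 145.6 336.4] [ 3.1394e+00 -5.0000e-04  1.5426e+00] 9.2
t17 24.08 [585.1 145.6 336.2] [ 3.1398e+00 -4.0000e-04  1.5427e+00] 9.0
```

View pics/w17.png

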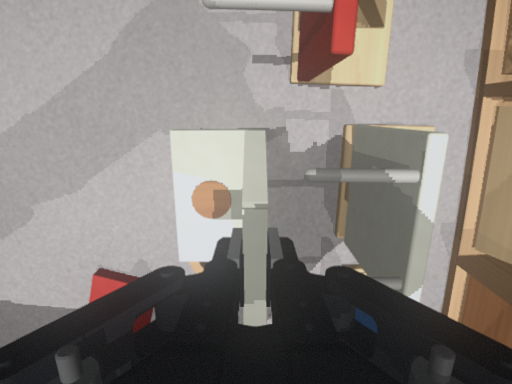

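View pics/st17.png

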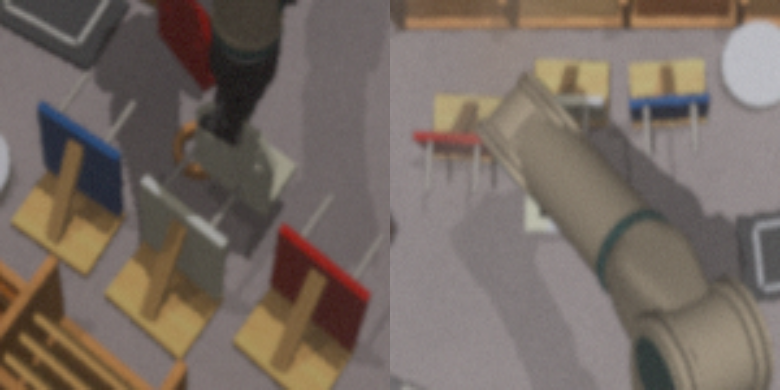

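```bash
python3 -m jog '[0,0,0,0,0, 0,0,0,0,0, 0,0,0,0,0]'
python3 -c "
from h import *
snap('w18');inhand('w18',60)
p=cv2.imread('pics/w18.png');cv2.imwrite('pics/w18z.png',cv2.resize(p[110:230,160:440],None,fx=2.8,fy=2.8,interpolation=cv2.INTER_NEAREST))"
```

```text
clock: 24.38
eef_pos: [584.8, 145.6, 335.2]
tool_rot: [3.141, 0.0, 1.543]
force: [0.1, -0.1, -4.2]
width: 9.3
w18 24.38 [584.8 145.6 335.2] [3.1414e+00 1.0000e-04 1.5429e+00] 9.3
spot [548.6 147.1  76. ] 997 area->diam 29.78210616370279
tabtop mean [584.1 152.5] rect ((583.3912353515625, 151.95211791992188), (58.095481872558594, 32.74793243408203), 65.6644515991211)
ledge rect ((553.76953125, 146.06842041015625), (108.6670150756836, 69.95825958251953), 88.2743911743164) 8230
ledge z 230.86827129873808
spot in tool 0.5 -36.2 yaw 88.40562556385635
```

View pics/w18z.png

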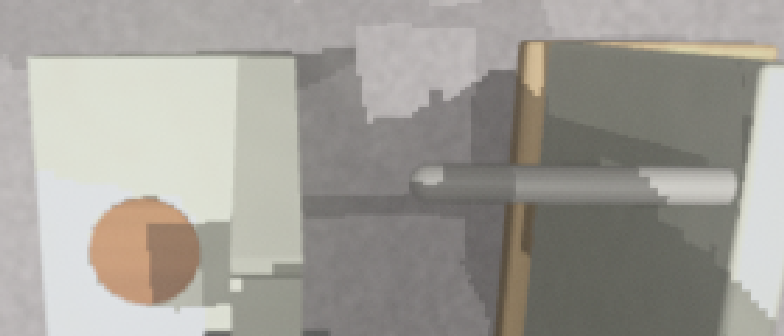

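```bash
python3 -c "
from h import *
T=np.load('w18.npz')['T'];c=camera_params('wrist')
g=lambda q,z:plane([np.array(q,float)/2.8+[159.6,109.6]],z,c,T)[0].round(1)
print(g((412,183),140),g((735,186),140)); print('ledge corner',g((28,57),76)); print('panel back top corner(shoulder)',g((297,58),160),'spot',g((145,250),76))
"
```

```text
[614.4 176.7 140. ] [680.8 174.4 140. ]
ledge corner [521.  201.4  76. ]
panel back top corner(shoulder) [590.9 203.2 160. ] spot [549.3 146.2  76. ]
```

```bash
python3 -m jog '[-2.6,0,0,0,0, -2.6,5,0,0,0, -2.6,12,0,0,0, -2.6,18,0,0,0, -2.6,24,0,0,0, -2.6,30,0,0,0, -2.6,36,0,0,0, -2.6,40,0,0,0, -2.6,40,0,0,0, -2.6,40,0,0,0]'
python3 -c "
from h import *
snap('w19');inhand('w19',60);snap('s19','scene')
s=cv2.imread('pics/s19.png')
cv2.imwrite('pics/s19z.png',cv2.resize(s[190:320,190:340],None,fx=4,fy=4))"
```

```text
clock: 25.27
eef_pos: [624.8, 141.9, 334.9]
tool_rot: [-3.141, -0.0, 1.543]
force: [0.6, 0.3, -4.2]
width: 9.3
w19 25.27 [624.8 141.9 334.9] [-3.1411e+00 -1.0000e-04  1.5427e+00] 9.3
spot [588.3 143.5  76. ] 973 area->diam 29.017024325322815
tabtop mean [623.9 148.7] rect ((623.146484375, 148.19549560546875), (57.430912017822266, 32.649574279785156), 65.65779876708984)
ledge rect ((618.7752075195312, 141.79464721679688), (108.53553771972656, 120.04823303222656), 88.35552215576172) 8295
ledge z 230.526951767735
spot in tool 0.5 -36.2 yaw 88.41042746861645
s19 25.32 [624.5 142.  335. ] [-3.1409e+00  1.0000e-04  1.5431e+00] 9.0
```

View pics/w19.png

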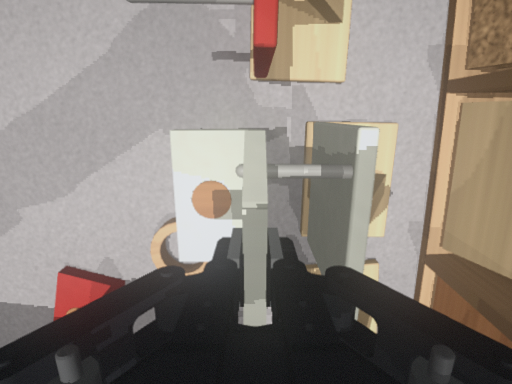

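View pics/s19z.png

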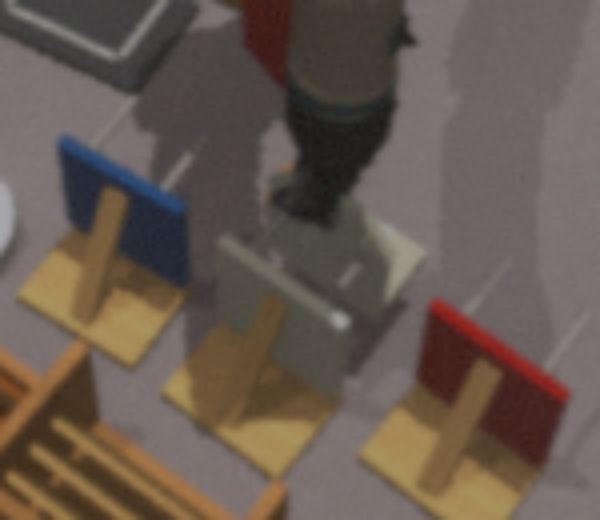

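```bash
python3 -m jog '[0,8,0,0,0, 0,16,0,0,0, 0,24,0,0,0, 0,32,0,0,0, 0,39,0,0,0, 0,44,0,0,0, 0,47,0,0,0, 0,48.5,0,0,0, 0,48.5,0,0,0, 0,48.5,0,0,0]'
```

```text
clock: 26.2
eef_pos: [673.0, 140.6, 335.0]
tool_rot: [-3.141, -0.0, 1.543]
force: [-0.6, 0.2, -4.5]
width: 8.9
```

```bash
python3 -m jog '[0,1,0,0,0, 0,2,0,0,0, 0,2,0,0,0, 0,2,0,0,0]'; python3 -m jog '[0,0,1.5,0,0, 0,0,3,0,0, 0,0,4.5,0,0, 0,0,4.5,0,0, 0,0,4.5,0,0]'
python3 -c "
from h import *
snap('w20');inhand('w20',56)"
```

```text
clock: 26.53
eef_pos: [674.1, 140.7, 335.0]
tool_rot: [-3.138, 0.001, 1.543]
force: [-4.4, 1.0, -2.3]
width: 9.4
clock: 26.95
eef_pos: [674.0, 140.7, 332.0]
tool_rot: [-3.139, 0.001, 1.543]
force: [-7.1, -1.2, 6.2]
width: 9.2
w20 26.95 [674.  140.7 332. ] [-3.1389e+00  9.0000e-04  1.5426e+00] 9.2
spot [636.9 141.   72. ] 1097 area->diam 30.41050242914577
tabtop mean [672.9 147.7] rect ((672.2601928710938, 146.89727783203125), (59.271888732910156, 32.951416015625), 65.68375396728516)
ledge rect ((664.1299438476562, 143.2212371826172), (121.6854248046875, 111.00639343261719), 1.902006983757019) 7361
ledge z 228.87792324144078
spot in tool -0.7 -37.1 yaw 88.38597517154457
```

View pics/w20.png

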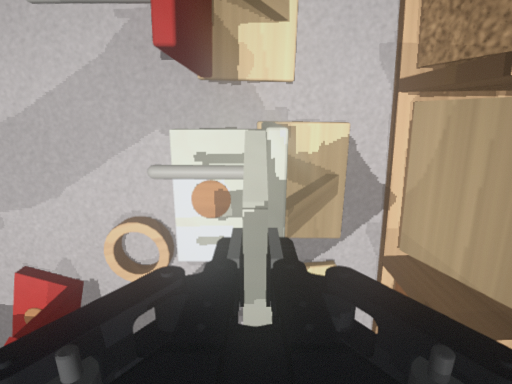

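```bash
python3 -m jog '[0,0,0,0,45, 0,0,0,0,45, 0,0,0,0,45, 0,0,0,0,45, 0,0,-10,0,45, 0,0,-40,0,45, 0,0,-80,0,45, 0,0,-120,0,45, 0,-40,-150,0,45, 0,-80,-150,0,45, 0,-80,-150,0,45, 0,-80,-150,0,45]'
python3 -c "
from h import *
snap('w21');snap('s21','scene')
s=cv2.imread('pics/s21.png')
cv2.imwrite('pics/s21z.png',cv2.resize(s[130:320,150:400],None,fx=3,fy=3))"
```

```text
clock: 28.0
eef_pos: [592.7, 143.6, 482.7]
tool_rot: [3.14, 0.001, 1.546]
force: [0.3, -0.1, -0.0]
width: 45.1
w21 28.0 [592.7 143.6 482.7] [3.1402e+00 1.0000e-03 1.5462e+00] 45.1
s21 28.05 [594.6 142.8 482.1] [3.1393e+00 6.0000e-04 1.5439e+00] 44.8
```

View pics/w21.png

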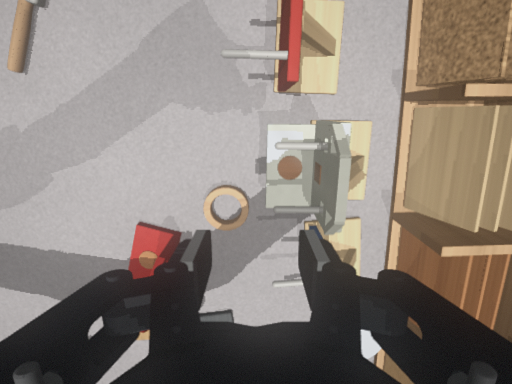

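View pics/s21z.png

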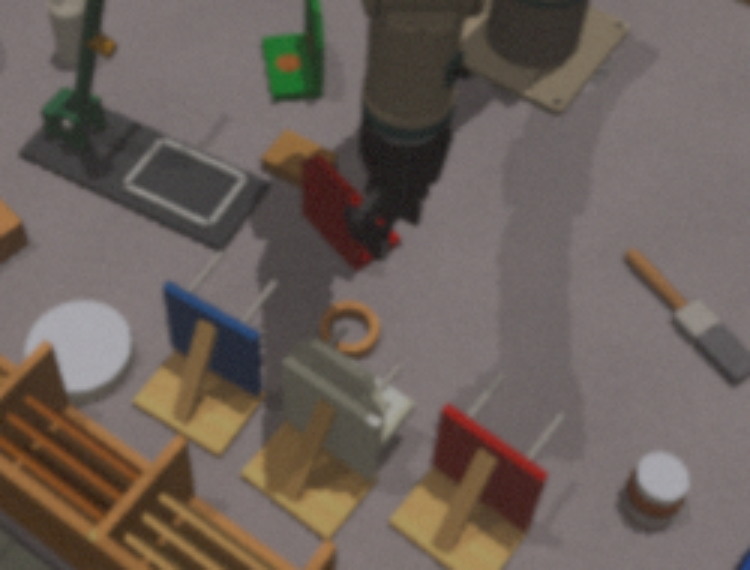

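```bash
python3 -m jog '[-30,-30,-18,0,60, -60,-60,-18,0,60, -90,-90,-18,0,60, -120,-115,-18,0,60, -150,-140,-18,0,60, -166,-150,-18,0,60, -166,-150,-18,0,60, -166,-150,-18,0,60, -166,-150,-18,0,60]'
python3 -c "
from h import *
snap('w22');shelf('w22',(430,-12))"
```

```text
clock: 28.85
eef_pos: [442.1, -18.9, 498.9]
tool_rot: [3.14, -0.002, 1.543]
force: [1.5, -0.6, -0.2]
width: 60.3
w22 28.85 [442.1 -18.9 498.9] [ 3.1399e+00 -1.6000e-03  1.5427e+00] 60.3
spot [414.9 -14.7  16. ] 356 area->diam 31.6840465176751
tabtop mean [448.4 -24. ] rect ((448.14459228515625, -24.86276626586914), (71.16447448730469, 10.21878719329834), 72.94991302490234)
ledge rect ((415.633544921875, -15.777347564697266), (110.25585174560547, 62.73313903808594), 72.7568130493164) 2796
```

View pics/w22.png

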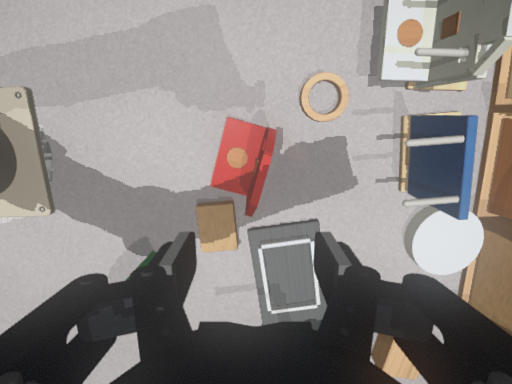

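```bash
python3 -c "
import cv2
p=cv2.imread('pics/w22.png');cv2.imwrite('pics/w22z.png',cv2.resize(p[100:270,120:300],None,fx=3,fy=3))"
```

```text
(no output)
```

View pics/w22z.png

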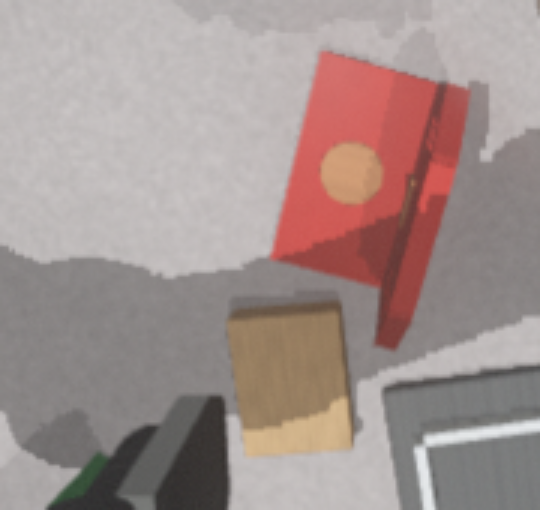

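```bash
python3 -m jog '[-5.7,6.4,20,7,60, -5.7,6.4,60,14,60, -5.7,6.4,100,15.5,60, -5.7,6.4,100,15.5,60, -5.7,6.4,100,15.5,60, -5.7,6.4,100,15.5,60]'
python3 -c "
from h import *
snap('w23');shelf('w23',(430,-18))"
```

```text
clock: 29.4
eef_pos: [448.3, -23.7, 400.0]
tool_rot: [3.14, -0.002, 1.275]
force: [0.1, 0.1, 0.2]
width: 59.9
w23 29.4 [448.3 -23.7 400. ] [ 3.1397e+00 -1.7000e-03  1.2753e+00] 59.9
spot [414.7 -14.9  16. ] 567 area->diam 32.0930384704842
tabtop mean [448.8 -23.6] rect ((448.8330993652344, -24.12118148803711), (70.78914642333984, 9.311057090759277), 72.82526397705078)
ledge rect ((410.8504638671875, -23.292213439941406), (127.12252807617188, 58.14868927001953), 72.79077911376953) 4318
```

```bash
python3 -m jog '[-0.7,0.5,40,0.2,60, -0.7,0.5,80,0.2,60, -0.7,0.5,110,0.2,60, -0.7,0.5,127,0.2,60, -0.7,0.5,127,0.2,60, -0.7,0.5,127,0.2,60, -0.7,0.5,127,0.2,0, -0.7,0.5,127,0.2,0, -0.7,0.5,127,0.2,0, -0.7,0.5,127,0.2,0, -0.7,0.5,127,0.2,0, -0.7,0.5,127,0.2,0, -0.7,0.5,127,0.2,0, -0.7,0.5,127,0.2,0]'
python3 -m jog '[0,0,-15,0,0, 0,0,-40,0,0, 0,0,-80,0,0, 0,0,-115,0,0, 0,0,-150,0,0, 0,0,-170,0,0, 0,0,-170,0,0, 0,0,-170,0,0, 0,0,-170,0,0]'
python3 -c "
from h import *
snap('w24');inhand('w24',170)"
```

```text
clock: 30.62
eef_pos: [447.9, -25.9, 272.4]
tool_rot: [3.139, -0.0, 1.268]
force: [0.9, -1.2, 7.9]
width: 9.4
clock: 31.37
eef_pos: [446.3, -26.2, 440.2]
tool_rot: [-3.139, 0.001, 1.269]
force: [-0.6, -0.4, -3.5]
width: 9.4
w24 31.37 [446.3 -26.2 440.2] [-3.1387e+00  1.2000e-03  1.2686e+00] 9.4
spot [412.2 -14.6 186. ] 1267 area->diam 31.838300035268063
tabtop mean [447.5 -18.4] rect ((447.5786437988281, -18.571557998657227), (45.455421447753906, 45.39143753051758), 27.454757690429688)
ledge rect ((410.30035400390625, -13.699268341064453), (107.85155487060547, 55.835731506347656), 72.53495788574219) 7220
ledge z 335.30204316862165
spot in tool 0.8 -36.0 yaw 72.69923893033501
```

View pics/w24.png

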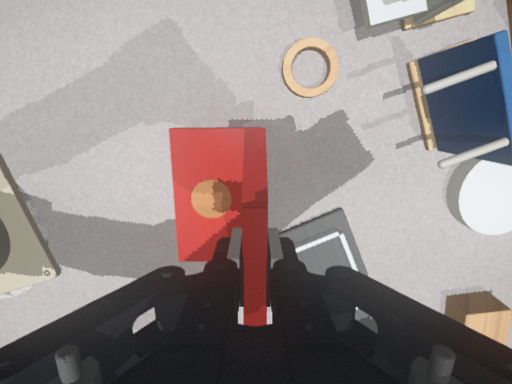

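```bash
python3 -m jog '[-15,13,0,-3,0, -35,30,0,-6,0, -55,47,0,-9,0, -75,63,0,-12,0, -95,80,0,-15,0, -115,97,0,-18,0, -135,114,0,-21,0, -150,127,0,-24,0, -157.6,133.4,0,-24,0, -157.6,133.4,0,-24,0, -157.6,133.4,0,-24,0, -157.6,133.4,30,-24,0, -157.6,133.4,60,-24,0, -157.6,133.4,90,-24,0, -157.6,133.4,110,-24,0, -157.6,133.4,122,-24,0, -157.6,133.4,122,-24,0, -157.6,133.4,122,-24,0, -157.6,133.4,122,-24,0]'
python3 -c "
from h import *
snap('w25');inhand('w25',46)"
```

```text
clock: 33.0
eef_pos: [528.4, -215.2, 321.1]
tool_rot: [3.139, 0.001, 1.688]
force: [0.3, 0.0, -2.6]
width: 9.2
w25 33.0 [ 528.4 -215.2  321.1] [3.1391e+00 7.0000e-04 1.6884e+00] 9.2
spot [ 493.1 -219.2   62. ] 1257 area->diam 32.54059200214609
tabtop mean [ 526.8 -206.7] rect ((527.0696411132812, -207.56883239746094), (32.865028381347656, 61.153358459472656), 28.717073440551758)
ledge rect ((490.9504699707031, -219.2677459716797), (57.02517318725586, 110.05873107910156), 6.573920249938965) 6586
ledge z 215.66815360768638
spot in tool 0.4 -35.6 yaw 96.71729507726826
```

View pics/w25.png

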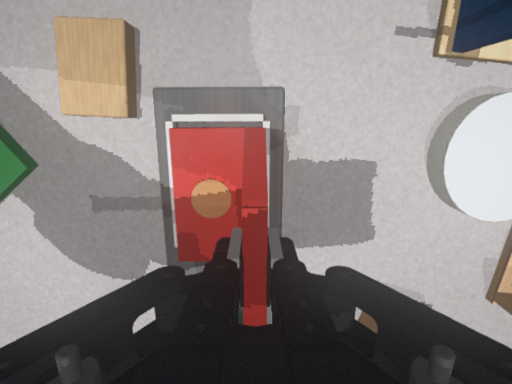

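```bash
python3 -m jog '[-0.6,-2,0,0,0, -0.6,-2,12,0,0, -0.6,-2,24,0,0, -0.6,-2,32,0,0, -0.6,-2,36.5,0,0, -0.6,-2,36.5,0,0, -0.6,-2,36.5,0,0, -0.6,-2,36.5,0,0]'
python3 -c "
from h import *
snap('w26');inhand('w26',12)"
```

```text
clock: 33.72
eef_pos: [525.7, -216.5, 284.2]
tool_rot: [-3.141, 0.001, 1.688]
force: [-3.3, 0.3, 13.8]
width: 9.0
w26 33.72 [ 525.7 -216.5  284.2] [-3.1406e+00  1.3000e-03  1.6878e+00] 9.0
spot [ 488.8 -219.5   28. ] 1237 area->diam 32.053715102801995
tabtop mean [ 523.5 -208.1] rect ((523.549560546875, -208.79417419433594), (42.898475646972656, 51.82854461669922), 44.193294525146484)
ledge rect ((495.7035217285156, -216.86825561523438), (89.20842742919922, 125.98982238769531), 6.598935127258301) 8729
ledge z 180.06262302400467
spot in tool 1.3 -36.9 yaw 96.70288489566124
```

View pics/w26.png

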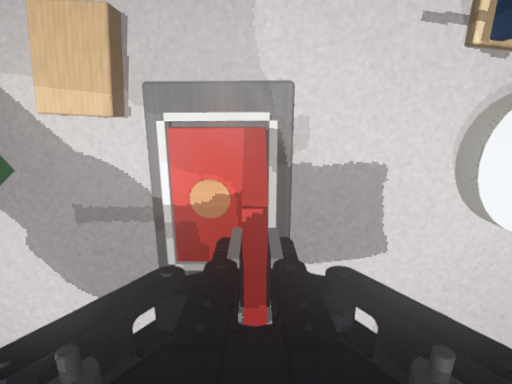

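```bash
python3 -m jog '[0,0,0,0,50, 0,0,0,0,50, 0,0,0,0,50, 0,0,0,0,50, 0,0,-10,0,50, 0,0,-40,0,50, 0,0,-80,0,50, 0,0,-120,0,50, 0,0,-160,0,50, 0,0,-200,0,50, 0,0,-222.5,0,50, 0,0,-222.5,0,50]'
python3 -m jog '[-10,-10,0,7,50, -20,-20,0,14,50, -30,-30,0,21,50, -40,-40,0,28,50, -50,-50,0,35,50, -60,-60,0,42,50, -70,-70,0,49,50, -80,-80,0,56,50, -90,-90,0,63,50, -97.5,-95,0,70,50, -97.5,-95,0,77,50, -97.5,-95,0,84,50, -97.5,-95,0,90,50, -97.5,-95,0,90,50, -97.5,-95,0,90,50, -97.5,-95,0,90,50]'
python3 -m jog '[0,0,20,0,50, 0,0,40,0,50, 0,0,59,0,50, 0,0,59,0,50, 0,0,59,0,50, 0,0,59,0,50]'
python3 -c "
from h import *
snap('w27')"
```

```text
clock: 34.77
eef_pos: [527.0, -215.9, 512.0]
tool_rot: [3.132, 0.005, 1.688]
force: [1.2, -0.0, 0.5]
width: 49.7
clock: 36.1
eef_pos: [442.8, -324.4, 505.5]
tool_rot: [-3.141, 0.0, 0.12]
force: [0.4, 0.1, -0.5]
width: 50.0
clock: 36.6
eef_pos: [443.2, -324.8, 447.6]
tool_rot: [3.141, -0.001, 0.118]
force: [0.6, 1.4, 0.7]
width: 49.9
w27 36.6 [ 443.2 -324.8  447.6] [ 3.1409e+00 -1.3000e-03  1.1780e-01] 49.9
```

View pics/w27.png

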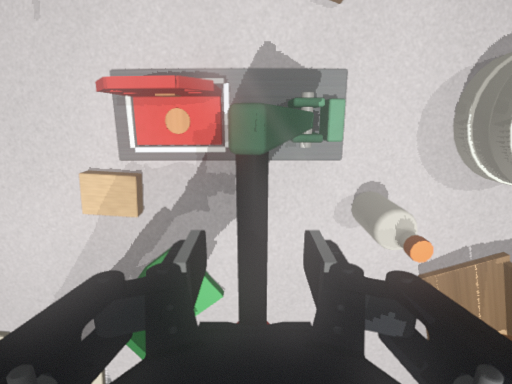

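```bash
python3 -m jog '[0,0,0,0,0, 0,0,0,0,0, 0,0,0,0,0, 0,0,0,0,0, 0,0,0,0,0, 0,0,0,0,0, 0,0,0,0,0]'
python3 -m jog '[0,-20,6.3,0,0, 0,-39.3,14.3,0,0, 0,-57.9,24,0,0, 0,-75.6,35.2,0,0, 0,-92.2,47.9,0,0, 0,-107.6,62.1,0,0, 0,-121.8,77.5,0,0, 0,-134.5,94.1,0,0, 0,-145.7,111.8,0,0, 0,-155.4,130.4,0,0, 0,-163.4,149.7,0,0, 0,-169.7,169.7,0,0, 0,-174.3,190.1,0,0, 0,-177,210.9,0,0, 0,-177.9,225,0,0, 0,-177.9,233,0,0, 0,-177.9,235.5,0,0, 0,-177.9,235.5,0,0, 0,-177.9,235.5,0,0]'
```

```text
clock: 37.23
eef_pos: [442.9, -324.0, 447.4]
tool_rot: [-3.141, -0.0, 0.117]
force: [-1.5, 2.4, 5.5]
width: 11.8
clock: 38.82
eef_pos: [422.0, -147.2, 211.5]
tool_rot: [-3.141, 0.0, 0.118]
force: [-0.8, 4.7, 5.1]
width: 12.2
```

```bash
python3 -m jog '[0,0,1,0,0, 0,0,2,0,0, 0,0,2.5,0,0, 0,0,2.5,0,0, 0,0,2.5,0,0]'
cat >> h.py <<'E'
def armz(tag):
    f=np.load(tag+'.npz');W=f['W']
    hs=cv2.cvtColor(f['p'],cv2.COLOR_BGR2HSV);g=(hs[...,0]>60)&(hs[...,0]<85)&(hs[...,1]>80)&(W[...,2]>40)
    Q=W[g];u=(Q[:,:2]-[496.1,-219.5])@np.array([-.1175,.993])
    for a in range(-160,100,30):
        k=(u>a)&(u<a+30)
        if k.sum()>5: print(a,k.sum(),np.median(Q[k],0).round(1))
E
python3 -c "
from h import *
snap('w28');armz('w28')"
```

```text
clock: 39.23
eef_pos: [422.0, -147.2, 209.4]
tool_rot: [-3.141, -0.001, 0.118]
force: [-1.5, 4.7, 5.0]
width: 11.6
w28 39.23 [ 422.  -147.2  209.4] [-3.1408e+00 -6.0000e-04  1.1820e-01] 11.6
50 160 [ 485.4 -150.9   70. ]
```

View pics/w28.png

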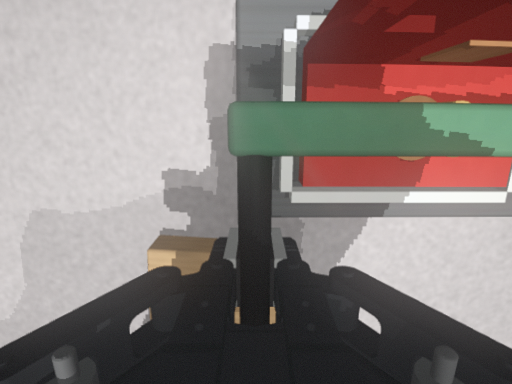

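```bash
python3 -m jog '[0,0,1.5,0,0, 0,0,3,0,0, 0,0,4.5,0,0, 0,0,4.5,0,0, 0,0,4.5,0,0]'
python3 -c "
from h import *
snap('w29');armz('w29')
f=np.load('w29.npz');W=f['W']
for u in range(240,512,30): print(u,W[125:130,u:u+3].reshape(-1,3).mean(0).round(1), np.load('w12.npz')['W'][125:130,u:u+3].reshape(-1,3).mean(0).round(1))"
```

```text
clock: 39.7
eef_pos: [421.9, -147.1, 205.3]
tool_rot: [-3.141, -0.001, 0.118]
force: [-2.5, 5.6, 13.1]
width: 11.8
w29 39.7 [ 421.9 -147.1  205.3] [-3.1409e+00 -9.0000e-04  1.1820e-01] 11.8
50 152 [ 482.2 -153.9   66.8]
240 [ 481.5 -135.5   66.7] [ 481.2 -135.4   66.8]
270 [ 482.7 -146.1   66.7] [ 482.5 -146.6   66.8]
300 [ 484.  -156.7   66.8] [ 483.9 -157.7   66.9]
330 [ 485.3 -167.4   66.9] [ 485.2 -168.9   66.9]
360 [ 486.6 -178.1   66.8] [ 486.6 -180.1   66.9]
390 [ 488.  -188.8   67. ] [ 488.  -191.3   67.1]
420 [ 489.4 -199.6   67. ] [ 489.4 -202.6   67.3]
450 [ 490.8 -210.6   66.9] [ 490.9 -214.2   67.2]
480 [ 492.2 -221.7   67.1] [ 492.4 -225.9   67.1]
510 [ 493.7 -232.6   67.3] [ 493.9 -237.5   67.2]
```

```bash
python3 -m jog '[0,0.9,-20.9,0,0, 0,3.6,-41.7,0,0, 0,8.2,-62.1,0,0, 0,14.5,-82.1,0,0, 0,22.5,-101.4,0,0, 0,32.2,-120,0,0, 0,43.4,-137.7,0,0, 0,56.1,-154.3,0,0, 0,70.3,-169.7,0,0, 0,85.7,-183.9,0,0, 0,102.3,-196.6,0,0, 0,120,-207.8,0,0, 0,138.6,-217.5,0,0, 0,157.9,-225.5,0,0, 0,170,-230,0,0, 0,177,-231.8,0,0, 0,177,-231.8,0,0, 0,177,-231.8,0,0]'
python3 -m jog '[0,0,0,0,50, 0,0,0,0,50, 0,0,0,0,50, 0,0,0,0,50, 0,0,0,0,50, 0,0,-20,0,50, 0,0,-50,0,50, 0,0,-70,0,50, 0,0,-70,0,50, 0,0,-70,0,50]'
python3 -m jog '[10,-10,0,-7,50, 20,-20,0,-14,50, 30,-30,0,-21,50, 40,-40,0,-28,50, 50,-50,0,-35,50, 60,-60,0,-42,50, 70,-70,0,-49,50, 80,-80,0,-56,50, 90,-90,0,-63,50, 95,-98,0,-70,50, 95,-98,0,-77,50, 95,-98,0,-84,50, 95,-98,0,-90,50, 95,-98,0,-90,50, 95,-98,0,-90,50, 95,-98,0,-90,50]'
python3 -c "
from h import *
snap('w30');shelf('w30',(510,-218),12)"
```

```text
clock: 41.25
eef_pos: [442.7, -323.0, 440.7]
tool_rot: [3.14, -0.002, 0.116]
force: [-7.6, 6.5, 27.6]
width: 12.1
clock: 42.08
eef_pos: [442.9, -323.8, 506.6]
tool_rot: [3.14, -0.001, 0.117]
force: [-1.1, -0.6, -1.6]
width: 50.4
clock: 43.42
eef_pos: [525.4, -215.5, 505.1]
tool_rot: [-3.14, -0.001, 1.685]
force: [-0.2, 0.2, -0.7]
width: 49.8
w30 43.42 [ 525.4 -215.5  505.1] [-3.1404e+00 -7.0000e-04  1.6850e+00] 49.8
spot [ 489.8 -219.5   28. ] 346 area->diam 31.297559332094107
tabtop mean [ 524.4 -215.1] rect ((524.3507690429688, -215.61361694335938), (9.252387046813965, 71.06122589111328), 6.745088577270508)
ledge rect ((495.6305236816406, -218.89236450195312), (90.88709259033203, 130.9746551513672), 6.554967880249023) 2884
```

View pics/w30.png

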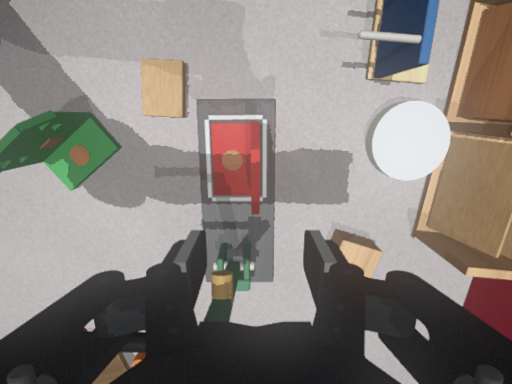

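```bash
python3 -m jog '[0,-0.9,40,0,50, 0,-0.9,80,0,50, 0,-0.9,120,0,50, 0,-0.9,155,0,50, 0,-0.9,185,0,50, 0,-0.9,205,0,50, 0,-0.9,219.5,0,50, 0,-0.9,219.5,0,50, 0,-0.9,219.5,0,50, 0,-0.9,219.5,0,0, 0,-0.9,219.5,0,0, 0,-0.9,219.5,0,0, 0,-0.9,219.5,0,0, 0,-0.9,219.5,0,0, 0,-0.9,219.5,0,0, 0,-0.9,219.5,0,0, 0,-0.9,219.5,0,0]'
python3 -m jog '[0,0,-15,0,0, 0,0,-40,0,0, 0,0,-80,0,0, 0,0,-115,0,0, 0,0,-150,0,0, 0,0,-185,0,0, 0,0,-185,0,0, 0,0,-185,0,0]'
```

```text
clock: 44.88
eef_pos: [525.3, -215.6, 287.7]
tool_rot: [3.139, 0.001, 1.687]
force: [-0.7, -0.3, 7.3]
width: 9.8
clock: 45.55
eef_pos: [524.8, -215.3, 472.8]
tool_rot: [3.139, 0.002, 1.687]
force: [-1.1, 1.0, -4.3]
width: 9.0
```

```bash
python3 -m jog '[15,3,0,0,0, 45,9,0,1,0, 80,16,0,2,0, 115,22,0,3,0, 150,29,0,4,0, 185,36,0,5,0, 220,43,0,6,0, 255,50,0,6.7,0, 290,56,0,6.7,0, 325,63,0,6.7,0, 355,69,0,6.7,0, 378,74,0,6.7,0, 389,75.6,0,6.7,0, 389,75.6,0,6.7,0, 389,75.6,0,6.7,0, 389,75.6,0,6.7,0, 389,75.6,0,6.7,0]'
python3 -c "
from h import *
snap('w31');inhand('w31',198)
f=np.load('w31.npz');W=f['W'];m=(W[...,2]>132)&(W[...,2]<150)&(abs(W[...,1]-300)<80)&(abs(W[...,0]-620)<60)
v,u=np.where(m);print(u.min(),u.max(),v.min(),v.max())
p=f['p'];cv2.imwrite('pics/w31z.png',cv2.resize(p[0:150,260:410],None,fx=4,fy=4,interpolation=cv2.INTER_NEAREST))"
```

```text
clock: 46.97
eef_pos: [554.8, 177.4, 470.7]
tool_rot: [-3.141, 0.002, 1.568]
force: [-0.4, -0.1, -2.8]
width: 9.0
w31 46.97 [554.8 177.4 470.7] [-3.1406e+00  2.1000e-03  1.5677e+00] 9.0
spot [519.2 177.6 214. ] 1223 area->diam 31.868339812143464
tabtop mean [553.7 183.3] rect ((553.6759033203125, 183.49281311035156), (49.96403503417969, 39.57548141479492), 53.49772262573242)
ledge rect ((523.4732666015625, 178.08726501464844), (107.34028625488281, 68.24522399902344), 89.70645141601562) 4073
ledge z 365.0208474603639
spot in tool -0.1 -35.5 yaw 89.83015659541769
263 353 0 117
```

View pics/w31.png

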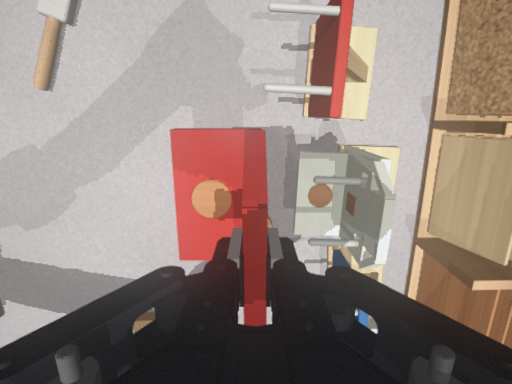

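View pics/w31z.png

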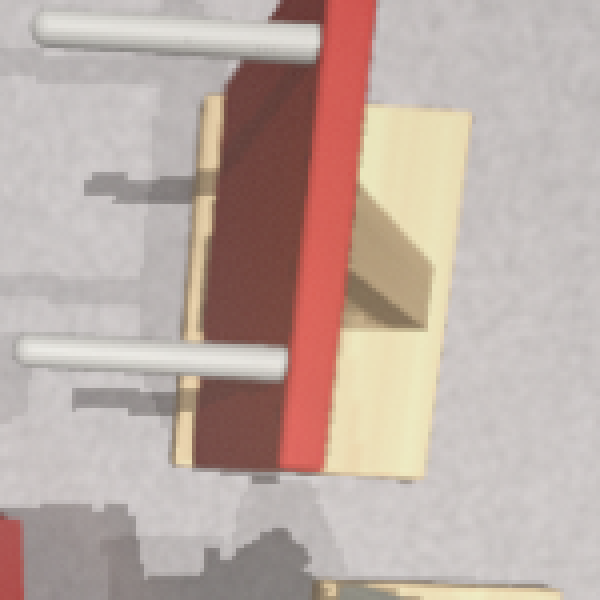

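```bash
python3 -c "
from h import *
board('w31',(260,0),4,[(33,27),(322,42)],[(16,350),(288,362)],[(326,0),(280,470)])"
```

```text
pin [[566.2, 337.7], [632.1, 334.8]] len 66.0 yaw -2.5
pin [[562.5, 267.7], [628.2, 264.9]] len 65.7 yaw -2.39
sep 70.1 yaw -2.96
sep 70.0 yaw -3.22
front [[630.7, 341.2], [626.0, 239.6]] yaw -2.66 101.64420546270418
mid tip [564.3 302.7] mid root [630.2 299.9]
```

```bash
python3 -m jog '[15,-19.5,0,0,0, 45,-19.5,0,1,0, 75,-19.5,0,2.4,0, 105,-19.5,0,2.4,0, 120,-19.5,0,2.4,0, 126.7,-19.5,0,2.4,0, 126.7,-19.5,20,2.4,0, 126.7,-19.5,45,2.4,0, 126.7,-19.5,75,2.4,0, 126.7,-19.5,105,2.4,0, 126.7,-19.5,125,2.4,0, 126.7,-19.5,135.7,2.4,0, 126.7,-19.5,135.7,2.4,0, 126.7,-19.5,135.7,2.4,0, 126.7,-19.5,135.7,2.4,0, 126.7,-19.5,135.7,2.4,0]'
python3 -m jog '[0,0,0,0,0, 0,0,0,0,0, 0,0,0,0,0]'
python3 -c "
from h import *
snap('w32');inhand('w32',60.5)
p=cv2.imread('pics/w32.png');cv2.imwrite('pics/w32z.png',cv2.resize(p[110:230,160:440],None,fx=2.8,fy=2.8,interpolation=cv2.INTER_NEAREST))"
```

```text
clock: 48.35
eef_pos: [535.5, 306.8, 337.6]
tool_rot: [3.139, -0.002, 1.528]
force: [0.0, -0.6, -3.2]
width: 9.1
clock: 48.6
eef_pos: [535.0, 306.5, 336.4]
tool_rot: [3.141, -0.0, 1.529]
force: [0.8, -0.4, -3.2]
width: 9.7
w32 48.6 [535.  306.5 336.4] [ 3.1406e+00 -4.0000e-04  1.5289e+00] 9.7
spot [499.2 307.6  76.5] 1226 area->diam 32.15042579959152
tabtop mean [534.5 313.7] rect ((533.9014282226562, 312.9521789550781), (58.8228759765625, 32.93195724487305), 64.84818267822266)
ledge rect ((497.1298828125, 307.64483642578125), (108.91937255859375, 56.618812561035156), 87.44291687011719) 8226
ledge z 232.3926086755767
spot in tool -0.4 -35.8 yaw 87.60014825089627
```

View pics/w32z.png

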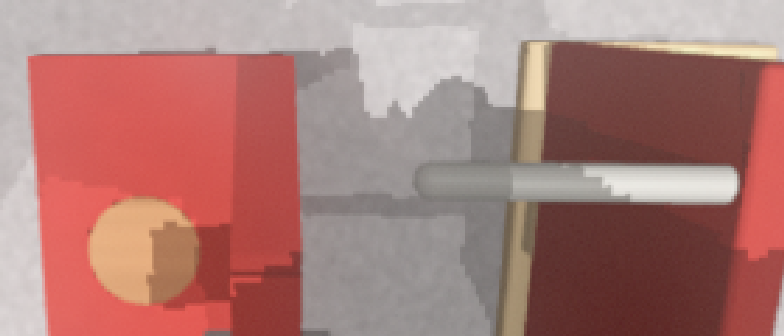

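```bash
python3 -m jog '[-1.9,0,1.2,0.2,0, -1.9,5,1.2,0.2,0, -1.9,12,1.2,0.2,0, -1.9,18,1.2,0.2,0, -1.9,24,1.2,0.2,0, -1.9,30,1.2,0.2,0, -1.9,36,1.2,0.2,0, -1.9,40,1.2,0.2,0, -1.9,40,1.2,0.2,0, -1.9,40,1.2,0.2,0]'
python3 -c "
from h import *
snap('w33')"
```

```text
clock: 49.48
eef_pos: [574.9, 302.8, 334.4]
tool_rot: [-3.141, 0.0, 1.525]
force: [0.0, 0.0, -3.0]
width: 8.9
w33 49.48 [574.9 302.8 334.4] [-3.1412  0.      1.5251] 8.9
```

View pics/w33.png

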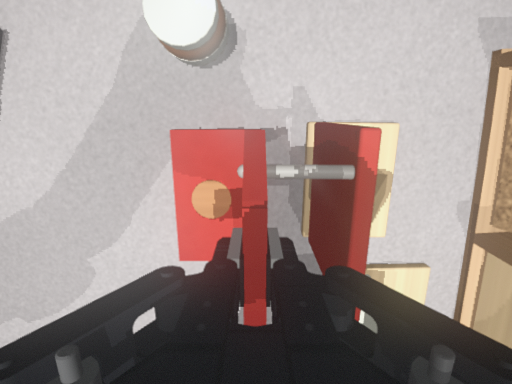

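Pin tip shows through the hole at (242,171), no contact force. Push on, lower, release.

```bash
python3 -m jog '[0,8,0,0,0, 0,16,0,0,0, 0,24,0,0,0, 0,32,0,0,0, 0,40,0,0,0, 0,46,0,0,0, 0,48.5,0,0,0, 0,50,0,0,0, 0,50,0,0,0, 0,50,0,0,0]'
```

```text
clock: 50.37
eef_pos: [624.3, 300.7, 334.3]
tool_rot: [-3.141, 0.0, 1.526]
force: [-0.0, -0.9, -3.2]
width: 9.2
```

```bash
python3 -m jog '[0,1,0,0,0, 0,2,0,0,0, 0,2,0,0,0, 0,2,0,0,0]'; python3 -m jog '[0,0,1.5,0,0, 0,0,3,0,0, 0,0,4.2,0,0, 0,0,4.2,0,0, 0,0,4.2,0,0]'
```

```text
clock: 50.7
eef_pos: [625.3, 300.9, 334.3]
tool_rot: [-3.138, 0.001, 1.526]
force: [-5.4, -0.8, -3.3]
width: 9.0
clock: 51.12
eef_pos: [625.1, 301.1, 332.1]
tool_rot: [-3.139, 0.001, 1.526]
force: [-8.6, -2.6, 7.0]
width: 9.0
```

```bash
python3 -m jog '[0,0,0,0,45, 0,0,0,0,45, 0,0,0,0,45, 0,0,0,0,45, 0,0,-10,0,45, 0,0,-40,0,45, 0,0,-80,0,45, 0,0,-120,0,45, -40,-40,-150,0,45, -80,-80,-150,0,45, -110,-80,-150,0,45, -110,-80,-150,0,45, -110,-80,-150,0,45, -110,-80,-150,0,45]'
python3 -c "
from h import *
snap('w34');snap('s34','scene')
s=cv2.imread('pics/s34.png')
cv2.imwrite('pics/s34z.png',cv2.resize(s[110:320,130:390],None,fx=2.8,fy=2.8))"
```

```text
clock: 52.28
eef_pos: [542.0, 193.3, 481.6]
tool_rot: [3.139, -0.0, 1.523]
force: [-0.7, 0.7, 0.6]
width: 44.9
w34 52.28 [542.  193.3 481.6] [ 3.1392 -0.      1.5234] 44.9
s34 52.33 [542.2 194.4 481.3] [ 3.1397e+00 -1.2000e-03  1.5249e+00] 44.9
```

View pics/w34.png

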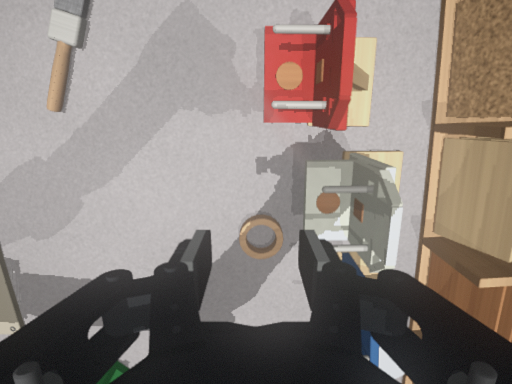

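View pics/s34z.png

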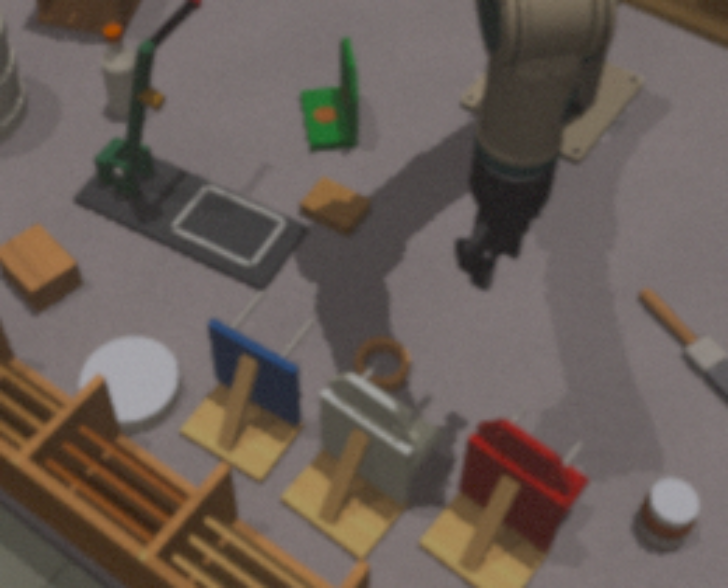

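```bash
python3 -c "
from h import *
W=np.load('w34.npz')['W']
for n,o,yw in(('white',(678.6,140.3),-1.7),('red',(630,300),-2.6)):
    a=np.radians(yw);d=W-[o[0],o[1],0];x=d[...,0]*np.cos(a)+d[...,1]*np.sin(a);y=-d[...,0]*np.sin(a)+d[...,1]*np.cos(a);z=W[...,2]
    m=(abs(x)<25)&(abs(y)<70)
    k=m&(z>186)&(z<197);print(n,'tab top n',k.sum(),'x from face',np.percentile(x[k],[5,50,95]).round(1),'y',np.percentile(y[k],[2,98]).round(1),'z',np.median(z[k]).round(1))
    k=(x<-15)&(x>-70)&(abs(y)<55)&(abs(z-72)<8);print(' ledge z',np.median(z[k]).round(1),'y',np.percentile(y[k],[1,99]).round(1))
"
```

```text
white tab top n 900 x from face [-11.7  -7.6  -1.9] y [-33.1  34.6] z 190.8
 ledge z 72.3 y [-52.6  54.2]
red tab top n 1268 x from face [-12.   -7.5  -2.4] y [-34.1  34.1] z 191.0
 ledge z 72.3 y [-54.1  49.5]
```

```bash
python3 -c "
from h import *
finish_job()"
```

```text
the job is handed in; nothing more can be done
```

I marked the white shelf first, then the red, and hung each on the board of its own colour. No blue shelf was on the bench, so I skipped it. The green look-alike and the other things were left alone. I handed the job in at about 52 s.

**Marking:** with each shelf in the nest, the lever arm measured level, at its stop, and the force rose to about 13 N. In the last scene picture the lever is back up.

**Hanging:** in the last wrist-camera pictures, both shelves hang on both pins. The figures below are measured on the tab; the ideals are 5 mm off the face and 191.5 mm up.

| Shelf | Off the board face | Sideways error | Height of tab top |
|---|---|---|---|
| White | about 7.5 mm | within about 1 mm | 190.8 mm |
| Red | about 7.5 mm | within about 1 mm | 191.0 mm |

- **Gap at the face:** the tabs read about 2.5 mm farther from the face than ideal, which is within the limits and close to the camera calibration error.
- **Slip on the lever:** the bar slipped a few mm in the grip on both presses, so I pressed a little farther until the arm was level.
- **Disagreement between readings:** before hanging the white shelf, the panel corner and the ledge disagreed by about 3 mm on its sideways position. I trusted the ledge, and the pins went in without contact force.

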